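Bed cassette shell halves in the hand press

TASK

Add every loose cassette shell half to the one on the stacking block to make one square pile, then carry the whole pile at once to the press's nest and tilt it in, one end down along an end wall first and then the other, until it lies flat on the nest's floor. Lay the steel idler wheel flat on the middle of the pile, slide the carriage in to its stop, push the palm knob down until you feel the punch stop firmly on the wheel (hold it there for half a second, without forcing it) and let it rise, then pull the carriage fully out again. Leave the pile square in the nest with the wheel lying on it, and do not disturb the tire, bakelite knob, window insert and screwdriver.

Things in the scene. Friction and masses are not known exactly. Their poses are not given: they have to be found in the camera images.
- half_a_center (a point): flat smoke-tinted cassette shell half, 100 mm (its x) by 62 mm (its y) by 8 mm thick (z up), about 40 g, looks the same both ways round; the point is its centre, half-way up. At the start it lies on the stacking block.
- half_b_center (a point): flat smoke-tinted cassette shell half, 100 mm (its x) by 62 mm (its y) by 8 mm thick (z up), about 40 g, looks the same both ways round; the point is its centre, half-way up. Lies loose on the counter at the start, or is absent (one to three of half_b, half_c and half_d are there).
- half_c_center (a point): flat smoke-tinted cassette shell half, 100 mm (its x) by 62 mm (its y) by 8 mm thick (z up), about 40 g, looks the same both ways round; the point is its centre, half-way up. Lies loose on the counter at the start, or is absent (one to three of half_b, half_c and half_d are there).
- half_d_center (a point): flat smoke-tinted cassette shell half, 100 mm (its x) by 62 mm (its y) by 8 mm thick (z up), about 40 g, looks the same both ways round; the point is its centre, half-way up. Lies loose on the counter at the start, or is absent (one to three of half_b, half_c and half_d are there).
- wheel_center (a point): steel idler wheel, a flat disc 56 mm across and 14 mm thick, 250 g; the point is its centre, half-way up, z is the disc's axis
- block_top (a point): centre of the top of the fixed stacking block, dark wood with a cork top, 90 mm (its x) by 40 mm (its y), 25 mm high; narrower than a shell half, so the halves overhang it by 11 mm on each long side and fingers can reach past their underside
- nest (a point): centre of the floor of the nest, an open aluminium box on the press carriage, inside 104 mm (x) by 66 mm (y). End walls (+x, -x) rise 22 mm above the floor; the long sides have walls only in the corners (38 mm high), with a 50 mm gap mid-way for fingers. Floor 45 mm above the counter, on a pedestal 42 mm wide (y) and 24 mm high. +y points along the slideway, away from the press
- post (a point): middle of the upright part to grip of the carriage's round post (16 mm diameter, 19 mm at its red cap, top 13 mm above this point and 71 mm above the counter). It stands 125 mm from the nest's centre along the nest's +y. Pinch it and pull or push to move the carriage
- carriage (a joint): position of the carriage on its slideway, m: 0 is fully out at the outer stop (loading place, nest 200 mm from the punch axis), grows as it is pushed in along the nest's -y; 0.20 is fully in at the inner stop, with the nest centred under the punch. It slides with about 2 N friction and stays where it is left
- ram_top (a point): centre of the flat top of the press's round black palm knob, 48 mm across, 270 mm above the counter when up. Pushing it straight down drives the ram; it springs back up
- punch_tip (a point): centre of the lower end of the brass punch (18 mm diameter) at the foot of the ram, 125 mm above the counter when up
- ram (a joint): how far the ram is pushed down, m: 0 up, at most 0.06; a light spring (2 to 6 N) pushes it back up. It stops earlier where the punch meets what lies below
- press: green cast-iron hand press, fixed; origin on the counter under the punch axis. Low base (12 mm); column 60 mm wide, 80 to 130 mm behind the punch axis (+x); a 60 mm wide head, 155 to 200 mm high, reaches over to the axis. A slideway 12 mm high, 90 mm wide runs along its +y to 345 mm. Ram, punch and carriage belong to it
- half_a: the shell half half_a as a body (origin at the centre of its underside)
- half_b: the shell half half_b as a body (origin at the centre of its underside)
- half_c: the shell half half_c as a body (origin at the centre of its underside)
- half_d: the shell half half_d as a body (origin at the centre of its underside)
- wheel: the steel idler wheel as a body (origin at the centre of its underside)
- tire: bystander: black rubber idler tire, a ring 38 mm across and 10 mm thick
- bakelite_knob: bystander: brown bakelite knob, 32 mm across, 20 mm high
- window_insert: bystander: small smoke-tinted window insert, 50 x 22 x 4 mm
- screwdriver: bystander: screwdriver, 160 mm long, lying to the right
Not all that is in view belongs to the job. What is shaped like the half_b but green is not meant.

How it is judged:
By the outcome, as a careful person would: the job done as asked, in the order asked, and still so for the second after the job is handed in, with the robot touching nothing.
Of half_b, half_c, half_d only 1 to 3 are there at a start; the rules pass over those that are not, and their reading is None.
At some moment in a run one of wheel may be knocked a few centimetres aside while the robot is not near it.
It also fails if it takes over 210 s, if anything falls off the work surface, if the arm or the gripper's body presses on something with over 40 N, if the wrist force passes 120 N, or if a joint passes its speed limit or range.

ROBOT

A 7-joint arm with a two-finger parallel gripper is mounted at the origin on the work surface. World frame = base frame: x ahead of the robot, y to its left, z up, the work surface at z = 0. Lengths are in m, angles in rad, forces in N, time in s.
With the tool pointing down it reaches from about 0.4 to 0.85 m from the base axis. Payload 10.4 kg.
Tool frame: the origin (TCP) lies at the very end of the fingers, on their centre line; the grasp point (between the pads) lies r.grip_depth behind it (r.grip_depth is the distance from the TCP to the grasp point, in m); y points along the fingers, z is the direction in which the jaws open and shut, and the axes are right-handed (so a half turn about y gives the same grasp; the last joint's range is limited). The gripper opens to 87 mm and grips with 3 to 60 N. Pads are 19 mm wide; open, the fingers measure 117 mm over their backs; the gripper's body (75 mm by 190 mm) begins 51 mm behind the grasp point.
Start: joints at [-1.307, 0.332, -0.065, 1.46, 0.022, 1.35, -0.088], TCP at [0.177, 0.599, 0.223] pointing down, gripper open.
Joint ranges: [-2.6, 2.6], [-0.5, 2.12], [-1.47, 1.34], [0.16, 2.42], [-1.27, 4.41], [0.06, 2.06], [-2.6, 2.6]. Speed limits (rad/s): [2.22, 2.22, 2.79, 2.79, 3.14, 3.14, 3.14].

INTERFACE

Orientations are given as a unit quaternion [x, y, z, w].
In Python, from bench import r gives the robot as it stands.
- The arm moves only by the shell command python3 -m jog 'ROWS' [OPENING] [FORCE]. ROWS is JSON, a list of rows, each a list of 6 numbers: the shift along the tool's x, y, z in m, then the turn, a rotation vector about the tool's x, y, z in degrees. A call has 1 to 12 rows; each row shifts and turns the pose as measured when the row begins, along the tool's axes as they then stand; what a row does not reach is not made up. A row lasts 1/12 s, in which the tool goes at most 41.7 mm and 7.16 degrees, less where a joint would pass 70% of its speed; a pose out of reach is approached as far as the arm can. A call with a gripper value outside its range is refused whole. OPENING is the opening, from -1 (shut) to 1 (fully open), so that 0 is half open, set as the call begins (- or left out, the last holds). The fingers move at their own pace and stop on an object; FORCE is the grip in N (left out, the last holds). Time passes only in rows, so rows that do not move let the fingers close. It gives the time, the measured TCP pose, the force and the opening at its end, in the units of the state.
- r.read_state(): the state, without advancing time (a new reading comes with each control period).
- r.camera(name): name is "scene" or "top"; returns a dict with "image" (420x560x3 uint8, red, green, blue), "range_z" (420x560 float32, m along the optical axis (not along the pixel's ray), 0 where there is no reading), "K" (3x3 intrinsics, pixels), "k1" (the pictures are not rectified: a ray, as slopes to the right and down, at radius r is drawn at 1 + k1 r^2 times it, then the intrinsics apply), "R" (3x3) and "t" (3): a world point X has camera coordinates R X + t. Camera axes: x right, y down, z forward; pixel columns grow to the right and rows downward; lengths in m; the calibration is good to about 2 mm. A picture is of the moment at which its call begins.
- r.close_job(): hands the job in, once; it reports no verdict.
The state is a dict: "time": time; "joint_positions": joint angles; "joint_vel": joint speeds; "joint_torque": joint torques, N m; "ee_pos": TCP position; "eef_rot": TCP orientation; "ft_force": force on the tool from outside, world axes, zero at the start; "torque": the same for the moment, N m; "width": finger opening in m.
Only numpy, scipy, OpenCV 4.12 (cv2) and the standard library are available. Lean on these libraries where they do the work, as an engineer would, in place of code of your own. Each camera call takes 0.05 s, during which the arm holds its last target. There are 200 camera calls.

## Working session

There is one attempt and no reset: what is moved stays moved. The work goes in short steps, Python scripts to look and compute and a shell command to move; the robot and the scene stay as the last step left them, time stands still between calls to the robot, and variables do not carry over. Pictures are saved under pics/ and viewed, about 12 in all and at most 16, crops included, and the job is handed in when it is done.

```bash
ls; mkdir -p pics
python3 - <<'E'
from bench import r
import cv2,numpy as np
print(r.read_state(), r.grip_depth)
for n in("scene","top"):
    c=r.camera(n); cv2.imwrite(f"pics/{n}0.png",c["image"][:,:,::-1]); np.savez(f"{n}0.npz",**c)
    print(n,c["K"],c["k1"],c["R"],c["t"])
E
```

```text
pics
{'time': 0.0, 'joint_positions': array([-1.30662755,  0.33289159, -0.06472821,  1.46092567,  0.02160054,
        1.34991875, -0.0884822 ]), 'joint_vel': array([-9.31006055e-04, -2.10773195e-05,  1.14212488e-03,  3.21756607e-04,
       -9.22102142e-06, -1.22375268e-03, -1.79663140e-03]), 'joint_torque': array([-7.34528767e-04, -6.23257613e+01,  2.42230610e-02, -3.89884043e+01,
       -6.13196357e-02,  4.02495638e-02,  1.51807931e-04]), 'ee_pos': array([0.17666382, 0.59910652, 0.22174918]), 'eef_rot': array([ 0.7003627 , -0.10107081,  0.10096553, -0.6993445 ]), 'ft_force': array([ 1.13624552, -0.75404084, -0.50178478]), 'torque': array([0.03281496, 0.01016541, 0.02278678]), 'width': 0.08709556637534248} 0.0187
scene [[540.70011987   0.         278.80433973]
 [  0.         540.70011987 215.21362048]
 [  0.           0.           1.        ]] -0.06889266516189432 [[ 0.7879341   0.61571292 -0.00758012]
 [ 0.35848087 -0.46869107 -0.80735379]
 [-0.5006509   0.63342425 -0.59001898]] [-0.38396682 -0.01529967  1.92175325]
top [[424.82379029   0.         281.65753749]
 [  0.         424.82379029 211.11280114]
 [  0.           0.           1.        ]] -0.09511783082598912 [[ 0.02022676 -0.99975968 -0.00845389]
 [-0.99812506 -0.01970367 -0.05794936]
 [ 0.05776886  0.00961017 -0.99828373]] [-0.00963472  0.47333124  1.13149054]
```

View pics/scene0.png

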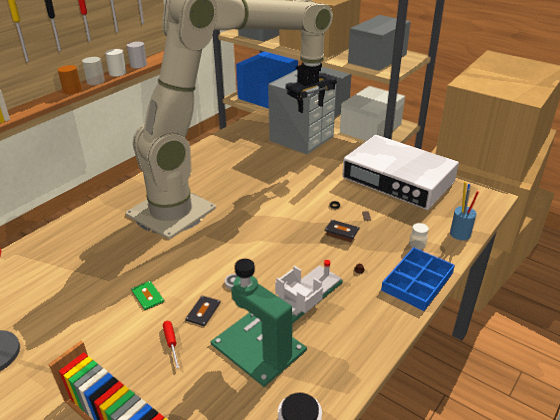

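View pics/top0.png

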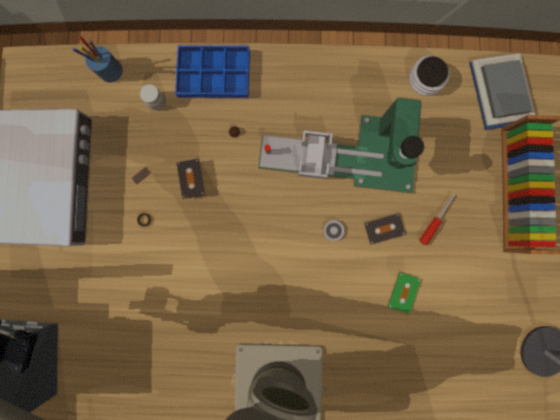

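Scene and top views: dark smoke halves are at top (190,179) and (385,229). The green decoy is at (405,292), the window insert (small) at (140,175), the wheel at (333,230), the tire at (144,219), the knob at (234,131), and the nest at (316,153) with its post at (268,149). Next I measure these.

```bash
cat > h.py <<'E'
import numpy as np,cv2
from bench import r
def slopes(c,uv):
    K=c["K"];k=float(c["k1"])
    d=(np.atleast_2d(uv).astype(float)-K[:2,2])/K[0,0]; s=d.copy()
    for _ in range(20): s=d/(1+k*(s**2).sum(1,keepdims=True))
    return np.c_[s,np.ones(len(s))]
def plane(c,uv,z):           # cast onto height z
    o=-c["R"].T@c["t"]; w=slopes(c,uv)@c["R"]
    return o+w*((z-o[2])/w[:,2])[:,None]
def cloud(c):
    h,w=c["range_z"].shape; v,u=np.mgrid[:h,:w]
    s=slopes(c,np.c_[u.ravel(),v.ravel()])*c["range_z"].reshape(-1,1)
    return ((s-c["t"])@c["R"]).reshape(h,w,3)
def pix(c,X):
    q=np.atleast_2d(X)@c["R"].T+c["t"]; s=q[:,:2]/q[:,2:]
    return s*(1+float(c["k1"])*(s**2).sum(1,keepdims=True))*c["K"][0,0]+c["K"][:2,2]
def rect(P):                 # min area rect of xy points
    (x,y),(a,b),t=cv2.minAreaRect(P[:,:2].astype(np.float32)*1000)
    if a<b:a,b,t=b,a,t+90
    return np.round([x,y,a,b,(t+90)%180-90],1)
E
python3 - <<'E'
from h import *
c=dict(np.load("top0.npz")); P=cloud(c); im=c["image"].astype(int)
for n,(u,v) in dict(h1=(190,179),h2=(385,229),green=(405,292),wheel=(333,230),tire=(144,219),knob=(234,131),win=(140,175),post=(268,149),nest=(316,153),ram=(411,147),base=(370,180),cnt=(300,260)).items():
    W=P[v-3:v+4,u-3:u+4].reshape(-1,3); print(n,np.round(np.median(W,0),4), im[v,u])
# rects via depth
def comp(mask,seed):
    n,l=cv2.connectedComponents(mask.astype(np.uint8)); 
    u,v=seed; return l==l[v,u]
Z=P[...,2]
for n,(u,v),lo,hi in [("h1",(185,185),.018,.05),("h2",(378,235),.004,.02),("wheel",(326,230),.006,.03)]:
    if not lo<Z[v,u]<hi: print(n,"seed",Z[v,u]); continue
    m=comp((Z>lo)&(Z<hi),(u,v)); print(n,m.sum(),rect(P[m]),np.median(Z[m]))
b=(im.max(2)<95)
for n,(u,v),z in [("h1",(183,190),.033),("h2",(373,233),.008)]:
    m=comp(b,(u,v)); vs,us=np.nonzero(m); print(n,"dark",m.sum(),rect(plane(c,np.c_[us,vs],z)))
big=lambda x0,y0,w,h:cv2.resize(c["image"][y0:y0+h,x0:x0+w,::-1],None,fx=4,fy=4,interpolation=cv2.INTER_CUBIC)
cv2.imwrite("pics/crop1.png",np.vstack([np.hstack([big(150,130,100,75),big(335,195,100,75)]),np.hstack([big(255,110,100,75),big(335,85,100,75)])]))
E
```

```text
h1 [0.5535 0.2468 0.0333] [133  77  27]
h2 [ 0.4306 -0.2813  0.0086] [135  78  28]
green [ 0.2614 -0.3375  0.009 ] [133  84  31]
wheel [ 0.4253 -0.1391  0.0148] [153 143 139]
tire [4.449e-01 3.794e-01 1.000e-04] [150 123  78]
knob [0.6896 0.1343 0.018 ] [60 33 18]
win [0.5668 0.3938 0.0039] [79 66 49]
post [0.6309 0.0378 0.0709] [164  44  32]
nest [ 0.6272 -0.0881  0.0453] [166 160 156]
ram [ 0.6003 -0.2746  0.2707] [39 36 32]
base [ 0.5627 -0.2385  0.0127] [63 98 74]
cnt [ 0.3425 -0.0524  0.0006] [156 125  81]
h1 858 [556.  247.2 101.6  63.6  10.3] 0.032932639590432536
h2 795 [ 432.7 -282.3  105.1   64.6  -73.7] 0.008604351064066495
wheel 338 [ 424.  -139.4   54.7   51.3  -89.2] 0.01465438183519469
h1 dark 785 [556.3 235.  102.9  85.   10.4]
h2 dark 653 [ 432.7 -280.6  100.8   60.8  -74. ]
```

View pics/crop1.png

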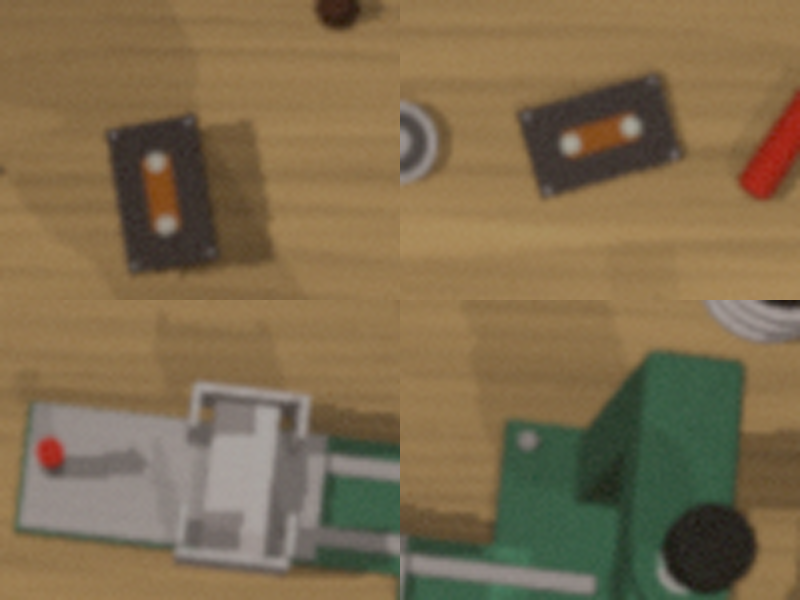

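Check: h1 top is at z=33 mm, so it is on the block. h2 top is at 8 mm, so it is the only loose half. The green one is excluded. Next I refine the press geometry and make the delta helper.

```bash
cat >> h.py <<'E'
from scipy.spatial.transform import Rotation as Ro
def delta(p,jaw,tilt=0.,show=True):
    """target TCP p, jaw axis (tool z) yaw deg (mod 180), tilt: rotation about tool z. Prints tool-frame shift (as now) and turn"""
    s=r.read_state(); R=Ro.from_quat(s["eef_rot"])
    best=None
    for j in (jaw,jaw+180):
        a=np.radians(j); z=np.array([np.cos(a),np.sin(a),0]); y=np.array([0,0,-1.]); 
        T=Ro.from_matrix(np.c_[np.cross(y,z),y,z])*Ro.from_euler('z',tilt,degrees=True)
        v=(R.inv()*T).as_rotvec(degrees=True)
        if best is None or np.linalg.norm(v)<np.linalg.norm(best[0]): best=(v,T)
    d=np.array(p)-s["ee_pos"]
    print("t %.2f"%s["time"],"pos",np.round(s["ee_pos"]*1000,1),"F",np.round(s["ft_force"],1),"w %.4f"%s["width"],"q7 %.2f"%s["joint_positions"][6])
    print(" turn deg",np.round(best[0],2)," shift mm now-axes",np.round(R.inv().apply(d)*1000,1)," after-turn axes",np.round(best[1].inv().apply(d)*1000,1))
    return R
E
python3 - <<'E'
from h import *
for nm in("top","scene"):
    c=dict(np.load(nm+"0.npz")); P=cloud(c); im=c["image"].astype(int); Z=P[...,2]
    X=P[...,0];Y=P[...,1]
    red=(im[...,0]>110)&(im[...,1]<70)&(abs(X-.63)<.03)&(abs(Y-.038)<.03)
    vs,us=np.nonzero(red&(abs(Z-.071)<.003)); print(nm,"post",plane(c,np.c_[us,vs],.071).mean(0) if len(us) else 0,len(us), cv2.minEnclosingCircle(P[vs,us,:2].astype(np.float32)*1000) if len(us) else 0)
    m=(abs(Z-.27)<.004)&(abs(X-.6)<.05)&(abs(Y+.275)<.05); print(" ram",P[m].mean(0),m.sum(),cv2.minEnclosingCircle(P[m][:,:2].astype(np.float32)*1000))
    N=(abs(X-.62)<.1)&(abs(Y+.087)<.07)
    for lo,hi in((.062,.072),(.078,.090),(.043,.048)):
        m=N&(Z>lo)&(Z<hi); print(" nest",lo,m.sum(),rect(P[m]), np.median(Z[m]))
    m=N&(Z>.055)&(Z<.090); print(" walls",rect(P[m]))
    for h,lo,hi,x,y in(("h1",.03,.036,.556,.247),("h2",.006,.012,.4325,-.281)):
        m=(abs(X-x)<.07)&(abs(Y-y)<.07)&(Z>lo)&(Z<hi); print(h,m.sum(),rect(P[m]),P[m].mean(0))
c=dict(np.load("scene0.npz"));k=c["image"][230:320,250:370,::-1]
cv2.imwrite("pics/crop2.png",cv2.resize(k,None,fx=6,fy=6,interpolation=cv2.INTER_CUBIC))
R=delta((.4325,-.281,.15),16); print(np.round(R.as_matrix(),2))
E
```

```text
top post [0.63279995 0.04052747 0.071     ] 23 ((633.2666015625, 40.39316177368164), 8.486101150512695)
 ram [ 0.60308478 -0.27933955  0.27030548] 347 ((603.6655883789062, -279.6217041015625), 23.499046325683594)
 nest 0.062 139 [622.1 -83.5 115.5  73.6  -5.5] 0.06628758048751669
 nest 0.078 73 [621.5 -83.7 104.   74.2  -5.5] 0.08280174821993642
 nest 0.043 468 [620.3 -86.2 110.3  71.8  -0.8] 0.04543383445094283
 walls [622.  -83.8 115.6  74.2  -5.5]
h1 720 [556.2 246.6 101.1  63.   11.4] [0.5563999  0.24695672 0.03298497]
h2 673 [ 430.3 -273.6  142.4  125.5  -74.5] [ 0.43238259 -0.27970036  0.00870762]
scene post [0.6372187  0.04043064 0.071     ] 16 ((637.54931640625, 40.4150276184082), 9.65410327911377)
 ram [ 0.60730677 -0.28517026  0.26955394] 214 ((606.2223510742188, -285.09893798828125), 25.081666946411133)
 nest 0.062 184 [625.1 -87.1 118.5  76.7  -5.6] 0.06670007874507766
 nest 0.078 79 [624.2 -86.2 105.7  78.1  -5.3] 0.08112046688174882
 nest 0.043 254 [628.  -87.1 114.   76.1  -2.7] 0.04517152255251884
 walls [624.7 -86.6 117.9  80.6  -4.2]
h1 287 [558.1 245.  102.5  71.1   9.2] [0.55997281 0.24346666 0.03308603]
h2 494 [ 436.8 -288.9  135.5  126.9    7.2] [ 0.43597144 -0.28378188  0.00897937]
t 0.10 pos [176.7 599.2 221.9] F [0.7 0.2 0.6] w 0.0869 q7 -0.09
 turn deg [6.000e-02 5.757e+01 4.000e-02]  shift mm now-axes [ 494.3   72.8 -771.8]  after-turn axes [916.6  71.9   3.3]
[[ 0.96 -0.    0.28]
 [-0.28 -0.    0.96]
 [ 0.   -1.   -0.  ]]
```

View pics/crop2.png

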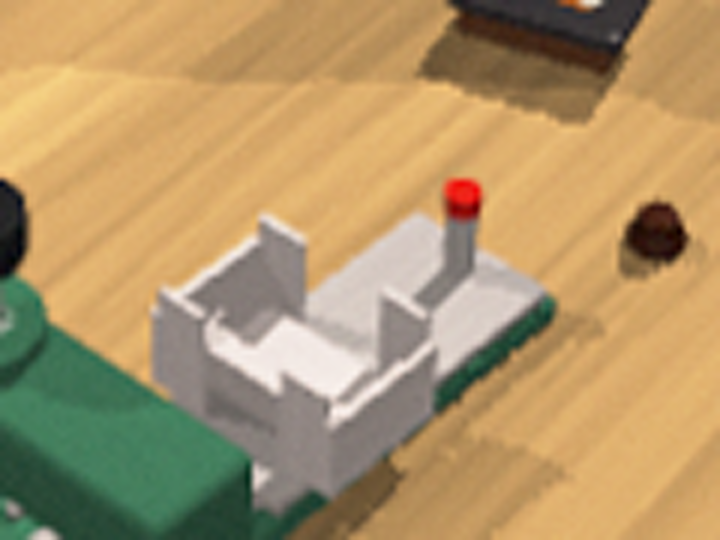

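Scene crop: the nest sits on its carriage, fully out, with gaps mid-way in the long sides and the post with its red cap beyond. Candidate for the grasp: the smoke half at top pixel (385,229). The green one at (405,292) is a decoy, the window insert at (140,175) is too small, and the one at (190,179) is on the block. I start moving.

```bash
python3 -m jog '[[0.04,0,0,0,7.1,0],[0.04,0,0,0,7.1,0],[0.04,0,0,0,7.1,0],[0.04,0,0,0,7.1,0],[0.04,0,0,0,7.1,0],[0.04,0,0,0,7.1,0],[0.04,0,0,0,7.1,0],[0.04,0,0,0,7.1,0],[0.04,0,0,0,0,0],[0.04,0,0,0,0,0]]' 1 25
python3 -c "from h import *; delta((.434,-.282,.10),16)"
```

```text
time: 0.93
ee_pos: [0.4298, 0.3155, 0.215]
eef_rot: [0.569, -0.426, 0.423, -0.562]
ft_force: [1.3, 0.0, 0.8]
width: 0.087
t 0.93 pos [429.8 315.5 215. ] F [1.3 0.  0.8] w 0.0870 q7 -0.40
 turn deg [0.58 0.16 0.16]  shift mm now-axes [ 574.7  118.2 -161.1]  after-turn axes [ 575.5  115.  -160.6]
```

```bash
python3 -m jog '[[0.039,0,-0.0106,0.1,0,0],[0.039,0,-0.0106,0.1,0,0],[0.039,0,-0.0106,0.1,0,0],[0.039,0,-0.0106,0.1,0,0],[0.039,0,-0.0106,0.1,0,0],[0.039,0,-0.0106,0,0,0],[0.039,0,-0.0106,0,0,0],[0.039,0,-0.0106,0,0,0],[0.039,0,-0.0106,0,0,0],[0.039,0,-0.0106,0,0,0],[0.039,0,-0.0106,0,0,0],[0.039,0,-0.0106,0,0,0]]' 
python3 -m jog '[[0.039,0.02,-0.01,0,0,0],[0.038,0.03,-0.01,0,0,0],[0.02,0.03,-0.01,0,0,0],[0,0.02,0,0,0,0],[0,0,0,0,0,0]]'
python3 -c "from h import *; delta((.434,-.282,.05),16)"
```

```text
time: 1.93
ee_pos: [0.4314, -0.1843, 0.2142]
eef_rot: [0.565, -0.426, 0.425, -0.564]
ft_force: [1.9, 0.9, 0.2]
width: 0.0871
time: 2.35
ee_pos: [0.4267, -0.2885, 0.1204]
eef_rot: [0.563, -0.425, 0.431, -0.562]
ft_force: [0.4, 1.1, -0.5]
width: 0.0873
t 2.35 pos [ 426.7 -288.5  120.4] F [ 0.4  1.1 -0.5] w 0.0873 q7 0.97
 turn deg [-0.22 -0.58  0.45]  shift mm now-axes [-4.9 70.4  8.5]  after-turn axes [-4.3 70.4  8.8]
```

```bash
python3 -m jog '[[-0.005,0.03,0.008,-0.2,-0.5,0.4],[0,0.025,0,0,0,0],[0,0.015,0,0,0,0],[0,0,0,0,0,0]]' 
python3 -c "
from h import *; delta((.434,-.282,.003),16)
c=r.camera('top'); np.savez('t1.npz',**c); s=c['image'][160:300,300:480,::-1]; d=r.camera('scene')['image'][260:370,130:280,::-1]
cv2.imwrite('pics/a1.png',np.hstack([cv2.resize(s,(514,400)),cv2.resize(d,(286,210)).repeat(1,0)[:210] if 0 else cv2.copyMakeBorder(cv2.resize(d,(286,210)),0,190,0,0,0)]))"
```

```text
time: 2.68
ee_pos: [0.4347, -0.2809, 0.0503]
eef_rot: [-0.564, 0.426, -0.426, 0.565]
ft_force: [-0.9, 0.5, -0.1]
width: 0.0869
t 2.68 pos [ 434.7 -280.9   50.3] F [-0.9  0.5 -0.1] w 0.0869 q7 1.06
 turn deg [-0.06 -0.04  0.  ]  shift mm now-axes [ 0.9 47.3 -1. ]  after-turn axes [ 0.9 47.3 -0.9]
```

View pics/a1.png

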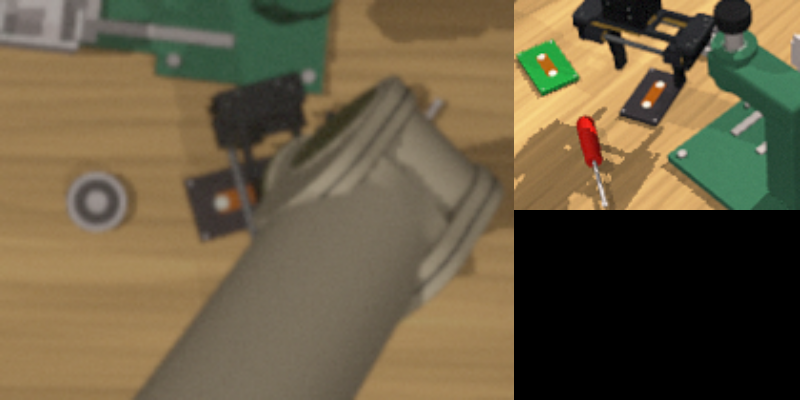

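The fingers straddle the smoke half in both views. I descend and grip.

```bash
python3 -m jog '[[0,0.02,0,0,0,0],[0,0.015,0,0,0,0],[0,0.007,0,0,0,0],[0,0.004,0,0,0,0],[0,0,0,0,0,0]]' 
python3 -m jog '[[0,0,0,0,0,0],[0,0,0,0,0,0],[0,0,0,0,0,0],[0,0,0,0,0,0],[0,0,0,0,0,0],[0,0,0,0,0,0],[0,0,0,0,0,0],[0,0,0,0,0,0]]' -1 25
python3 -c "from h import *; delta((.434,-.282,.2),16)"
```

```text
time: 3.2
ee_pos: [0.4412, -0.2825, 0.0118]
eef_rot: [-0.563, 0.421, -0.43, 0.567]
ft_force: [0.5, -0.5, 1.1]
width: 0.0868
time: 3.87
ee_pos: [0.4428, -0.2833, 0.0147]
eef_rot: [-0.562, 0.42, -0.431, 0.568]
ft_force: [0.4, 0.3, -0.2]
width: 0.0416
t 3.87 pos [ 442.8 -283.3   14.7] F [ 0.4  0.3 -0.2] w 0.0416 q7 1.11
 turn deg [-0.92  0.06  0.45]  shift mm now-axes [  -2.2 -185.4   -5.1]  after-turn axes [  -3.7 -185.3   -8.1]
```

```bash
python3 -m jog '[[0,-0.01,0,0,0,0],[0,-0.01,0,0,0,0],[0,0,0,0,0,0],[0,0,0,0,0,0],[0,0,0,0,0,0],[0,0,0,0,0,0]]' 1
python3 -c "from h import *; delta((.434,-.282,.003),16); print(np.round(r.read_state()['joint_positions'],2))"
```

```text
time: 4.37
ee_pos: [0.4427, -0.2834, 0.0377]
eef_rot: [-0.562, 0.419, -0.431, 0.568]
ft_force: [-0.6, 0.1, -0.9]
width: 0.0737
t 4.37 pos [ 442.7 -283.4   37.7] F [-0.6  0.1 -0.9] w 0.0737 q7 1.08
 turn deg [-0.98  0.05  0.48]  shift mm now-axes [-4.1 34.5 -8.6]  after-turn axes [-3.8 34.7 -8. ]
[-0.24  0.39  0.85  1.97 -0.38  0.92  1.08]
```

```bash
python3 -m jog '[[-0.004,0.01,-0.008,-1,0,0.5],[0,0,0,0,0,0],[0,0,0,0,0,0]]' 1
python3 -c "from h import *; delta((.434,-.282,.003),16); print(np.round(r.read_state()['joint_positions'],3))"
python3 -m jog '[[0,0.01,0,0,0,0],[0,0,0,0,0,0]]'
python3 -c "from h import *; delta((.434,-.282,.003),16); print(np.round(r.read_state()['joint_positions'],3))"
python3 -m jog '[[0,0.01,0,0,0,0],[0,0,0,0,0,0]]'
python3 -c "from h import *; delta((.434,-.282,.003),16); print(np.round(r.read_state()['joint_positions'],3),r.read_state()['joint_torque'])"
```

```text
time: 4.62
ee_pos: [0.433, -0.2814, 0.026]
eef_rot: [0.565, -0.426, 0.424, -0.565]
ft_force: [-0.3, -0.9, 0.8]
width: 0.0858
t 4.62 pos [ 433.  -281.4   26. ] F [-0.3 -0.9  0.8] w 0.0858 q7 1.09
 turn deg [ 0.15  0.06 -0.09]  shift mm now-axes [ 0.9 23.   0.9]  after-turn axes [ 0.8 23.   0.8]
[-0.228  0.41   0.841  1.981 -0.382  0.918  1.091]
time: 4.78
ee_pos: [0.4325, -0.2811, 0.0146]
eef_rot: [0.565, -0.427, 0.424, -0.564]
ft_force: [-0.6, -0.4, 0.8]
width: 0.0867
t 4.78 pos [ 432.5 -281.1   14.6] F [-0.6 -0.4  0.8] w 0.0867 q7 1.10
 turn deg [ 0.2   0.07 -0.13]  shift mm now-axes [ 1.3 11.6  1.2]  after-turn axes [ 1.3 11.6  1.2]
[-0.215  0.429  0.827  1.988 -0.401  0.898  1.105]
time: 4.95
ee_pos: [0.4322, -0.281, 0.0031]
eef_rot: [0.566, -0.427, 0.424, -0.564]
ft_force: [-1.0, -0.4, -0.4]
width: 0.0869
t 4.95 pos [ 432.2 -281.     3.1] F [-1.  -0.4 -0.4] w 0.0869 q7 1.12
 turn deg [ 0.24  0.07 -0.15]  shift mm now-axes [1.5 0.1 1.5]  after-turn axes [1.5 0.1 1.5]
[-0.201  0.449  0.812  1.993 -0.42   0.877  1.119] [  0.66707376 -45.12276649  12.91254312 -29.22087371  -0.21178488
  -0.42764777   0.20288195]
```

```bash
python3 -m jog '[[0,0,0,0,0,0],[0,0,0,0,0,0],[0,0,0,0,0,0],[0,0,0,0,0,0],[0,0,0,0,0,0],[0,0,0,0,0,0],[0,0,0,0,0,0]]' -1 25
python3 -c "from h import *; delta((.434,-.282,.2),16)"
```

```text
time: 5.53
ee_pos: [0.4322, -0.2814, 0.003]
eef_rot: [0.566, -0.427, 0.424, -0.564]
ft_force: [-0.9, 0.2, 0.3]
width: 0.0615
t 5.53 pos [ 432.2 -281.4    3. ] F [-0.9  0.2  0.3] w 0.0615 q7 1.12
 turn deg [ 0.25  0.05 -0.13]  shift mm now-axes [   0.7 -197.1    0.7]  after-turn axes [   1.1 -197.     1.5]
```

```bash
python3 -m jog '[[0,-0.01,0,0,0,0],[0,-0.03,0,0,0,0],[-0.03,-0.03,0,0,0,0],[-0.035,-0.02,0,0,0,0],[-0.035,-0.02,0,0,-7,0],[-0.03,-0.02,0,0,-7,0],[-0.03,-0.02,0,0,-7,0],[-0.03,-0.02,0,0,-7,0],[0,0,0,0,-7,0],[0,0,0,0,-7,0],[0,0,0,0,-7,0],[0,0,0,0,-7,0]]'
python3 -m jog '[[0,0,0.03,0,-7,0],[0,0,0.03,0,-7,0],[0,0,0.03,0,-7,0],[0,0,0.03,0,-7,0],[0,0,0.03,0,0,0],[0,0,0,0,0,0]]'
python3 -c "from h import *; delta((.5562,.2469,.08),100.8)"
```

```text
time: 6.53
ee_pos: [0.3598, -0.1097, 0.1824]
eef_rot: [-0.697, 0.112, -0.114, 0.699]
ft_force: [0.5, -0.5, -1.2]
width: 0.0616
time: 7.03
ee_pos: [0.3709, 0.0401, 0.1868]
eef_rot: [-0.701, -0.069, 0.062, 0.707]
ft_force: [0.3, 0.1, -0.5]
width: 0.0617
t 7.03 pos [370.9  40.1 186.8] F [ 0.3  0.1 -0.5] w 0.0617 q7 1.31
 turn deg [-0.49 -0.15  0.59]  shift mm now-axes [219.2 110.5 168.1]  after-turn axes [220.7 106.8 168.5]
```

```bash
python3 -m jog '[[0.025,0,0.019,-0.5,0,0.5],[0.025,0,0.019,0,0,0],[0.025,0,0.019,0,0,0],[0.025,0,0.019,0,0,0],[0.025,0,0.019,0,0,0],[0.025,0,0.019,0,0,0],[0.025,0,0.019,0,0,0],[0.025,0.01,0.019,0,0,0],[0.015,0.02,0.01,0,0,0],[0,0.02,0,0,0,0],[0,0.01,0,0,0,0],[0,0,0,0,0,0]]'
python3 - <<'E'
from h import *; delta((.5562,.2469,.08),100.8)
c=r.camera("top");d=r.camera("scene"); np.savez("t2.npz",**c);np.savez("s2.npz",**d)
a=cv2.resize(c["image"][120:230,120:260,::-1],None,fx=3.2,fy=3.2,interpolation=2);b=cv2.resize(d["image"][170:280,290:400,::-1],None,fx=3.2,fy=3.2,interpolation=2)
cv2.imwrite("pics/b1.png",np.hstack([a,b]))
E
```

```text
time: 8.03
ee_pos: [0.5645, 0.2461, 0.1344]
eef_rot: [-0.702, -0.069, 0.06, 0.706]
ft_force: [-0.3, 0.5, -1.4]
width: 0.0614
t 8.03 pos [564.5 246.1 134.4] F [-0.3  0.5 -1.4] w 0.0614 q7 1.50
 turn deg [-0.26 -0.35  0.75]  shift mm now-axes [-8.7 54.3  2.1]  after-turn axes [-8.  54.4  2.3]
```

View pics/b1.png

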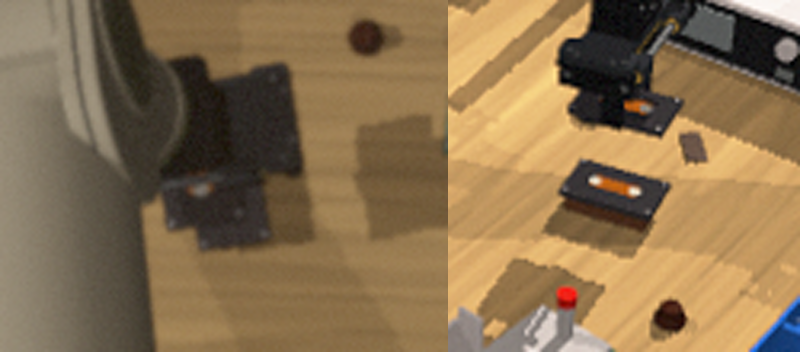

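The half is held over the block, and the -x ends of both halves are visible. I lower close and compare the ends.

```bash
python3 -m jog '[[-0.008,0.03,0.002,-0.2,-0.3,0.6],[0,0.03,0,0,0,0],[0,0.015,0,0,0,0],[0,0.01,0,0,0,0],[0,0,0,0,0,0],[0,0,0,0,0,0]]'
cat > ends.py <<'E'
from h import *
import sys
z1=float(sys.argv[1]); delta((.5562,.2469,float(sys.argv[2])),100.8)
u=np.array([np.cos(np.radians(10.8)),np.sin(np.radians(10.8))]);n=np.array([-u[1],u[0]]);o=np.array([.5562,.2469])
for nm in("top","scene"):
    c=r.camera(nm);P=cloud(c);Q=P[...,:2]-o;a=Q@u;b=Q@n
    cv2.imwrite(f"pics/e_{nm}_{int(r.read_state()['time']*100)}.png",c["image"][...,::-1])
    for z in(.033,z1):
        m=(abs(P[...,2]-z)<.0035)&(abs(a)<.07)&(abs(b)<.05)
        print(nm,z,m.sum(),"a pct",np.round(np.percentile(a[m],[1,5,95,99])*1000,1),"b",np.round(np.percentile(b[m],[1,5,95,99])*1000,1)) if m.sum()>5 else print(nm,z,0)
E
python3 ends.py .052 .036
```

```text
time: 8.63
ee_pos: [0.5615, 0.2463, 0.0603]
eef_rot: [-0.7, -0.071, 0.059, 0.708]
ft_force: [-0.3, 0.3, -0.6]
width: 0.0612
t 8.63 pos [561.5 246.3  60.3] F [-0.3  0.3 -0.6] w 0.0612 q7 1.54
 turn deg [-0.55 -0.31  1.01]  shift mm now-axes [-5.6 24.2  1.4]  after-turn axes [-5.1 24.3  1.6]
top 0.033 46 a pct [-50.5 -50.1 -35.3 -30.6] b [-29.2 -28.3  27.2  29.6]
top 0.052 0
scene 0.033 178 a pct [-47.3 -44.1  50.3  52.4] b [-37.3 -34.8   8.   26.5]
scene 0.052 0
```

```bash
python3 -m jog '[[-0.005,0.008,0.0015,-0.5,-0.3,1],[0,0.006,0,0,0,0],[0,0,0,0,0,0],[0,0,0,0,0,0]]'
python3 ends.py .051 .036
```

```text
time: 9.07
ee_pos: [0.5577, 0.2483, 0.0483]
eef_rot: [-0.703, -0.068, 0.066, 0.705]
ft_force: [-0.2, 0.6, -0.1]
width: 0.0614
t 9.07 pos [557.7 248.3  48.3] F [-0.2  0.6 -0.1] w 0.0614 q7 1.55
 turn deg [-0.14  0.06  0.17]  shift mm now-axes [-1.8 12.3 -1.1]  after-turn axes [-1.8 12.3 -1.1]
top 0.033 20 a pct [-50.6 -50.6 -29.2 -26.9] b [-29.5 -29.   25.1  27.2]
top 0.051 191 a pct [-51.4 -50.6 -22.5 -21.3] b [-28.7 -26.3  27.9  31.1]
scene 0.033 106 a pct [-46.2 -40.9  50.2  51.6] b [-37.9 -34.3  17.   27.7]
scene 0.051 153 a pct [-48.9 -45.2  48.9  50.4] b [-40.  -36.6  27.3  33.1]
```

```bash
python3 -m jog '[[0.0005,0.004,-0.0012,-0.2,0,0.2],[0,0,0,0,0,0],[0,0.004,0,0,0,0],[0,0,0,0,0,0]]'
python3 ends.py .043 .036
```

```text
time: 9.5
ee_pos: [0.5589, 0.2469, 0.0399]
eef_rot: [0.704, 0.067, -0.067, -0.703]
ft_force: [-0.4, -0.3, -0.4]
width: 0.0613
t 9.50 pos [558.9 246.9  39.9] F [-0.4 -0.3 -0.4] w 0.0613 q7 1.55
 turn deg [ 0.08  0.04 -0.01]  shift mm now-axes [-2.6  3.9  0.5]  after-turn axes [-2.6  3.9  0.5]
top 0.033 12 a pct [-50.8 -50.8 -44.2 -38.9] b [-28.4 -25.   23.   24. ]
top 0.043 197 a pct [-50.8 -49.6 -21.6 -20.1] b [-30.1 -26.9  26.6  28.6]
scene 0.033 47 a pct [-46.6 -41.9  50.4  52.2] b [-38.5 -36.6   9.3  18.6]
scene 0.043 156 a pct [-47.2 -42.7  48.9  51.3] b [-41.4 -37.4  24.3  31.7]
```

```bash
python3 -m jog '[[0,0.003,0,0,0,0],[0,0,0,0,0,0],[0,0.0005,0,0,0,0],[0,0,0,0,0,0]]'
python3 -m jog '[[0,0,0,0,0,0],[0,0,0,0,0,0],[0,0,0,0,0,0],[0,0,0,0,0,0],[0,0,0,0,0,0],[0,0,0,0,0,0]]' 1
python3 ends.py .041 .08
```

```text
time: 9.93
ee_pos: [0.5594, 0.247, 0.0369]
eef_rot: [0.704, 0.067, -0.066, -0.704]
ft_force: [0.3, -0.2, -0.2]
width: 0.0616
time: 10.43
ee_pos: [0.5598, 0.2471, 0.0374]
eef_rot: [0.704, 0.067, -0.066, -0.704]
ft_force: [0.1, 0.2, -0.2]
width: 0.0856
t 10.43 pos [559.8 247.1  37.4] F [ 0.1  0.2 -0.2] w 0.0856 q7 1.56
 turn deg [0.04 0.03 0.1 ]  shift mm now-axes [ -3.5 -42.6   0.4]  after-turn axes [ -3.5 -42.6   0.5]
top 0.033 18 a pct [-51.  -50.9 -21.3 -19.3] b [-30.1 -29.8  24.8  26.4]
top 0.041 235 a pct [-49.9 -48.8 -20.1  -9.8] b [-29.9 -27.2  26.3  28.9]
scene 0.033 52 a pct [-49.5 -46.5  51.9  52.5] b [-42.3 -36.8  20.   25.1]
scene 0.041 185 a pct [-46.2 -41.5  49.6  52.5] b [-36.5 -33.9  24.1  43.2]
```

```bash
python3 -m jog '[[-0.0015,0.005,0.0004,0,0,0.1],[0,0,0,0,0,0],[0,0.004,0,0,0,0],[0,0,0,0,0,0],[0,0,0,0,0,0]]'
python3 -m jog '[[0,0,0,0,0,0],[0,0,0,0,0,0],[0,0,0,0,0,0],[0,0,0,0,0,0],[0,0,0,0,0,0],[0,0,0,0,0,0],[0,0,0,0,0,0]]' -1 30
python3 ends.py .041 .08
```

```text
time: 10.95
ee_pos: [0.5578, 0.2473, 0.0272]
eef_rot: [0.704, 0.067, -0.067, -0.704]
ft_force: [-1.1, -0.1, 0.2]
width: 0.0868
time: 11.53
ee_pos: [0.5579, 0.2472, 0.0272]
eef_rot: [0.704, 0.067, -0.067, -0.704]
ft_force: [-0.4, 0.5, -0.7]
width: 0.062
t 11.53 pos [557.9 247.2  27.2] F [-0.4  0.5 -0.7] w 0.0620 q7 1.56
 turn deg [ 0.05  0.03 -0.04]  shift mm now-axes [ -1.7 -52.8  -0. ]  after-turn axes [ -1.7 -52.8  -0. ]
top 0.033 18 a pct [-50.8 -50.6 -35.7 -33.2] b [-30.5 -30.5  27.1  27.3]
top 0.041 202 a pct [-49.9 -48.8 -23.8 -22.9] b [-29.5 -26.9  27.4  29.6]
scene 0.033 62 a pct [-47.8 -43.4  50.9  52.1] b [-43.4 -42.2   6.2  29.7]
scene 0.041 172 a pct [-42.8 -36.7  50.8  52.3] b [-42.9 -38.6  24.   29.5]
```

```bash
python3 -m jog '[[0,-0.01,0,0,0,0],[0,-0.02,0,0,0,0],[0,-0.03,0,0,0,0],[0,-0.03,0,0,0,0],[0,-0.02,0,0,0,0],[0,0,0,0,5.4,0],[0,0,0,0,5.4,0],[0,0,0,0,5.4,0],[0,0,0,0,0,0]]'
python3 -c "from h import *; delta((.6245,-.0842,.15),84.6)"
```

```text
time: 12.38
ee_pos: [0.558, 0.246, 0.1485]
eef_rot: [-0.706, 0.038, -0.038, 0.706]
ft_force: [0.2, -0.3, -1.2]
width: 0.0616
t 12.38 pos [558.  246.  148.5] F [ 0.2 -0.3 -1.2] w 0.0616 q7 1.22
 turn deg [-0.01 -0.76  0.02]  shift mm now-axes [ 101.6   -1.5 -321.2]  after-turn axes [  97.3   -1.5 -322.5]
```

```bash
python3 -m jog '[[0.009,0,-0.03,0,-0.8,0],[0.009,0,-0.03,0,0,0],[0.009,0,-0.03,0,0,0],[0.009,0,-0.03,0,0,0],[0.009,0,-0.03,0,0,0],[0.009,0,-0.03,0,0,0],[0.009,0,-0.03,0,0,0],[0.009,0,-0.03,0,0,0],[0.009,0,-0.03,0,0,0],[0.008,0,-0.02,0,0,0],[0,0,0,0,0,0],[0,0,0,0,0,0]]'
cat > nest.py <<'E'
from h import *
import sys
z1=float(sys.argv[1]); tilt=float(sys.argv[2]); c0=np.array([.622,-.0838]) 
delta((.6245,-.0842,z1-.014),84.6,tilt)
s=r.read_state();R=Ro.from_quat(s["eef_rot"])
u=np.array([np.cos(np.radians(-5.4)),np.sin(np.radians(-5.4))]);n=np.array([-u[1],u[0]])
print("TCP in nest a,b",np.round([(s["ee_pos"][:2]-c0)@u*1000,(s["ee_pos"][:2]-c0)@n*1000],1),"tool y",np.round(R.as_matrix()[:,1],3))
for nm in("top","scene"):
    c=r.camera(nm);P=cloud(c);Q=P[...,:2]-c0;a=Q@u;b=Q@n
    np.savez(f"{nm}_n.npz",**c)
    for lab,lo,hi in(("pile",z1-.003,z1+.003),("wall",.060,.086)):
        m=(P[...,2]>lo)&(P[...,2]<hi)&(abs(a)<.075)&(abs(b)<.055)
        if m.sum()>5: print(nm,lab,m.sum(),"a",np.round(np.percentile(a[m],[1,5,95,99])*1000,1),"b",np.round(np.percentile(b[m],[1,5,95,99])*1000,1))
E
python3 nest.py .164 0
```

```text
time: 13.38
ee_pos: [0.6252, -0.0616, 0.1527]
eef_rot: [-0.707, 0.016, -0.017, 0.707]
ft_force: [0.5, 0.8, -0.1]
width: 0.0618
t 13.38 pos [625.2 -61.6 152.7] F [ 0.5  0.8 -0.1] w 0.0618 q7 1.83
 turn deg [-0.03  2.71  0.06]  shift mm now-axes [  0.4   2.7 -22.6]  after-turn axes [  1.4   2.7 -22.6]
TCP in nest a,b [ 1.1 22.4] tool y [ 0.001  0.    -1.   ]
scene pile 236 a [-20.8  -6.   51.2  52.8] b [-19.7 -16.2  51.1  52.8]
scene wall 348 a [-54.5 -52.1  59.4  61.6] b [-41.7 -40.4  35.1  37.1]
```

```bash
python3 -m jog '[[0.001,0.015,-0.0225,0,2.7,0],[0,0.015,0,0,0,0],[0,0.007,0,0,0,0],[0,0,0,0,0,0]]'
python3 nest.py .123 0
```

```text
time: 13.82
ee_pos: [0.626, -0.0762, 0.1152]
eef_rot: [-0.705, 0.028, -0.03, 0.708]
ft_force: [-0.2, -1.2, -0.4]
width: 0.0614
t 13.82 pos [626.  -76.2 115.2] F [-0.2 -1.2 -0.4] w 0.0614 q7 1.84
 turn deg [-0.25  0.66  0.12]  shift mm now-axes [-0.8  6.2 -8.1]  after-turn axes [-0.7  6.2 -8.1]
TCP in nest a,b [3.3 7.9] tool y [ 0.003  0.004 -1.   ]
scene pile 70 a [-5.7 -1.3 54.9 55.8] b [-34.6 -33.1  32.   40.8]
scene wall 270 a [-54.4 -51.6  59.9  62.4] b [-42.3 -41.1  33.7  36.5]
```

```bash
python3 -m jog '[[0.001,0,-0.008,-0.2,0.6,0],[0,0,0,0,0,-5],[0,0,0,0,0,-5],[0,0,0,0,0,-5],[0,0,0,0,0,0],[0,0,0,0,0,0]]'
python3 - <<'E'
from h import *; delta((.6264,-.0852,.09),84.6,-15)
c=r.camera("top");d=r.camera("scene")
a=cv2.resize(c["image"][105:205,245:385,::-1],None,fx=2.8,fy=2.8,interpolation=2);b=cv2.resize(d["image"][210:310,240:380,::-1],None,fx=2.8,fy=2.8,interpolation=2)
cv2.imwrite("pics/n1.png",np.hstack([a,b]))
E
```

```text
time: 14.42
ee_pos: [0.6289, -0.0834, 0.1189]
eef_rot: [0.704, 0.066, 0.129, -0.696]
ft_force: [1.2, 0.7, -0.4]
width: 0.0619
t 14.42 pos [628.9 -83.4 118.9] F [ 1.2  0.7 -0.4] w 0.0619 q7 1.83
 turn deg [-0.12  0.24  0.81]  shift mm now-axes [-10.1  27.2  -2. ]  after-turn axes [-9.7 27.4 -2. ]
```

View pics/n1.png

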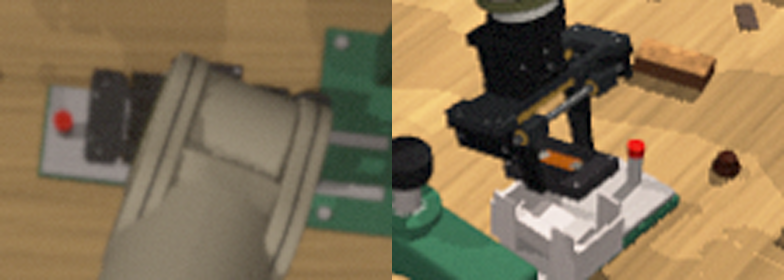

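The pile hangs tilted above the nest with its +x end up (scene crop right). I lower it in.

```bash
python3 -m jog '[[-0.005,0.0135,-0.001,0,0.2,0.8],[-0.005,0.0135,-0.001,0,0,0],[0,0,0,0,0,0]]'
python3 -c "from h import *; delta((.6264,-.0852,.075),84.6,-15)"
```

```text
time: 14.77
ee_pos: [0.6305, -0.0857, 0.0914]
eef_rot: [0.705, 0.06, 0.124, -0.696]
ft_force: [0.0, -0.2, -1.6]
width: 0.0617
t 14.77 pos [630.5 -85.7  91.4] F [ 0.  -0.2 -1.6] w 0.0617 q7 1.86
 turn deg [-0.02  0.14 -0.02]  shift mm now-axes [-8.2 14.7  0.2]  after-turn axes [-8.2 14.7  0.2]
```

```bash
python3 -m jog '[[-0.006,0.003,0,0,0.1,0],[0,0,0,0,0,0],[-0.003,0.003,0,0,0,0],[0,0,0,0,0,0]]'
python3 nest.py .1 -15
python3 - <<'E'
from h import *
d=dict(np.load("scene_n.npz"));c=dict(np.load("top_n.npz"))
a=cv2.resize(c["image"][105:205,245:385,::-1],None,fx=2.8,fy=2.8,interpolation=2);b=cv2.resize(d["image"][235:315,255:367,::-1],None,fx=3.5,fy=3.5,interpolation=2)
cv2.imwrite("pics/n2.png",np.hstack([a,b]))
E
```

```text
time: 15.1
ee_pos: [0.6239, -0.0856, 0.0826]
eef_rot: [0.705, 0.059, 0.124, -0.695]
ft_force: [-1.0, 0.9, -1.1]
width: 0.0619
t 15.10 pos [623.9 -85.6  82.6] F [-1.   0.9 -1.1] w 0.0619 q7 1.87
 turn deg [ 0.09  0.06 -0.11]  shift mm now-axes [ 1.4 -3.2  1.4]  after-turn axes [ 1.4 -3.2  1.4]
TCP in nest a,b [ 2.  -1.6] tool y [ 0.256 -0.026 -0.966]
top wall 23 a [38.5 38.8 57.3 57.5] b [-36.1 -36.   36.7  36.9]
scene pile 171 a [-11.   -5.   50.9  52.5] b [-44.6 -42.   27.9  34.9]
scene wall 264 a [-49.9 -45.8  60.   62.1] b [-42.2 -41.3  33.6  35.8]
```

View pics/n2.png

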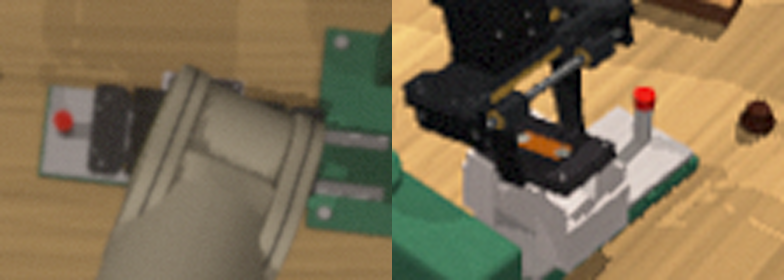

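```bash
python3 -m jog '[[0.0035,0,0.0005,0,0,0],[0,0,0,0,0,0]]'
python3 -c "from h import *; delta((.6266,-.0855,.066),84.6,-15)"
python3 -m jog '[[-0.002,0.006,0,0,0,0],[0,0,0,0,0,0]]'
python3 -c "from h import *; delta((.6266,-.0855,.066),84.6,-15)"
```

```text
time: 15.37
ee_pos: [0.6286, -0.0854, 0.085]
eef_rot: [0.705, 0.06, 0.125, -0.695]
ft_force: [0.3, -0.3, 0.4]
width: 0.0617
t 15.37 pos [628.6 -85.4  85. ] F [ 0.3 -0.3  0.4] w 0.0617 q7 1.87
 turn deg [0.06 0.06 0.02]  shift mm now-axes [-6.8 17.9 -0.2]  after-turn axes [-6.8 17.9 -0.3]
time: 15.53
ee_pos: [0.6288, -0.0854, 0.0789]
eef_rot: [0.705, 0.06, 0.125, -0.695]
ft_force: [-0.5, 0.1, -1.3]
width: 0.0615
t 15.53 pos [628.8 -85.4  78.9] F [-0.5  0.1 -1.3] w 0.0615 q7 1.88
 turn deg [0.06 0.07 0.09]  shift mm now-axes [-5.5 11.8 -0.2]  after-turn axes [-5.4 11.9 -0.3]
```

```bash
python3 -m jog '[[-0.0028,0.005,0,0,0,0],[0,0,0,0,0,0]]'
python3 -c "from h import *; delta((.6266,-.0855,.066),84.6,-15)"
python3 -m jog '[[-0.002,0.004,0,0,0,0],[0,0,0,0,0,0]]'
python3 -c "from h import *; delta((.6266,-.0855,.066),84.6,-15)"
```

```text
time: 15.7
ee_pos: [0.6272, -0.0854, 0.0726]
eef_rot: [0.705, 0.06, 0.125, -0.695]
ft_force: [0.5, -0.3, -2.5]
width: 0.0618
t 15.70 pos [627.2 -85.4  72.6] F [ 0.5 -0.3 -2.5] w 0.0618 q7 1.88
 turn deg [0.07 0.06 0.08]  shift mm now-axes [-2.3  6.2 -0.2]  after-turn axes [-2.3  6.2 -0.2]
time: 15.87
ee_pos: [0.6259, -0.0854, 0.0674]
eef_rot: [0.705, 0.06, 0.125, -0.695]
ft_force: [-0.6, -0.3, -1.4]
width: 0.062
t 15.87 pos [625.9 -85.4  67.4] F [-0.6 -0.3 -1.4] w 0.0620 q7 1.89
 turn deg [0.08 0.06 0.05]  shift mm now-axes [ 0.3  1.5 -0. ]  after-turn axes [ 0.3  1.5 -0. ]
```

```bash
python3 -m jog '[[-0.0005,0.003,0,0,0,0],[0,0,0,0,0,0]]'
python3 -m jog '[[-0.0005,0.002,0,0,0,0],[0,0,0,0,0,0]]'
python3 -m jog '[[-0.0005,0.0015,0,0,0,0],[0,0,0,0,0,0]]'
python3 -c "from h import *; delta((.6264,-.0855,.060),84.6,-15)"
```

```text
time: 16.03
ee_pos: [0.626, -0.0854, 0.0638]
eef_rot: [0.705, 0.06, 0.125, -0.695]
ft_force: [-0.1, -0.3, -1.0]
width: 0.0619
time: 16.2
ee_pos: [0.6261, -0.0855, 0.0615]
eef_rot: [0.705, 0.06, 0.125, -0.695]
ft_force: [-0.2, 0.3, -0.3]
width: 0.0617
time: 16.37
ee_pos: [0.6263, -0.0856, 0.06]
eef_rot: [0.705, 0.06, 0.125, -0.695]
ft_force: [-1.3, -0.4, -0.8]
width: 0.0615
t 16.37 pos [626.3 -85.6  60. ] F [-1.3 -0.4 -0.8] w 0.0615 q7 1.90
 turn deg [0.09 0.05 0.06]  shift mm now-axes [0.1 0.  0.1]  after-turn axes [0.1 0.  0.1]
```

```bash
python3 -m jog '[[-0.0005,0.001,0,0,0,0],[0,0,0,0,0,0]]'
python3 -m jog '[[-0.0025,-0.0005,0,0,0,0],[0,0,0,0,0,0]]'
python3 -m jog '[[-0.0015,-0.0003,0,0,0,0],[0,0,0,0,0,0]]'
python3 -c "from h import *; delta((.6264,-.0855,.060),84.6,-15)"
```

```text
time: 16.53
ee_pos: [0.6266, -0.0856, 0.0594]
eef_rot: [0.705, 0.06, 0.126, -0.695]
ft_force: [-1.6, 0.3, 1.7]
width: 0.0621
time: 16.7
ee_pos: [0.6247, -0.0855, 0.0599]
eef_rot: [0.705, 0.061, 0.126, -0.695]
ft_force: [-0.5, 0.6, -0.2]
width: 0.0617
time: 16.87
ee_pos: [0.6231, -0.0852, 0.06]
eef_rot: [0.705, 0.061, 0.127, -0.695]
ft_force: [0.4, -0.8, -0.5]
width: 0.0614
t 16.87 pos [623.1 -85.2  60. ] F [ 0.4 -0.8 -0.5] w 0.0614 q7 1.90
 turn deg [0.06 0.04 0.25]  shift mm now-axes [3.1 0.9 0. ]  after-turn axes [3.1 0.8 0. ]
```

```bash
python3 -m jog '[[-0.0015,-0.0004,0,0,0,0],[0,0,0,0,0,0]]'
python3 -m jog '[[-0.0015,-0.0004,0,0,0,0],[0,0,0,0,0,0]]'
python3 -c "from h import *; delta((.6264,-.0855,.060),84.6,-15)
d=r.camera('scene');c=r.camera('top')
a=cv2.resize(c['image'][105:205,245:385,::-1],None,fx=2.8,fy=2.8,interpolation=2);b=cv2.resize(d['image'][235:315,255:367,::-1],None,fx=3.5,fy=3.5,interpolation=2)
cv2.imwrite('pics/n3.png',np.hstack([a,b]))"
```

```text
time: 17.03
ee_pos: [0.6231, -0.0853, 0.0609]
eef_rot: [0.705, 0.062, 0.128, -0.695]
ft_force: [0.7, -0.8, -1.2]
width: 0.0621
time: 17.2
ee_pos: [0.6231, -0.0853, 0.0618]
eef_rot: [0.705, 0.064, 0.129, -0.694]
ft_force: [0.2, -0.7, -2.2]
width: 0.0614
t 17.20 pos [623.1 -85.3  61.8] F [ 0.2 -0.7 -2.2] w 0.0614 q7 1.89
 turn deg [0.12 0.05 0.68]  shift mm now-axes [2.7 2.6 0.1]  after-turn axes [2.8 2.6 0.1]
```

View pics/n3.png

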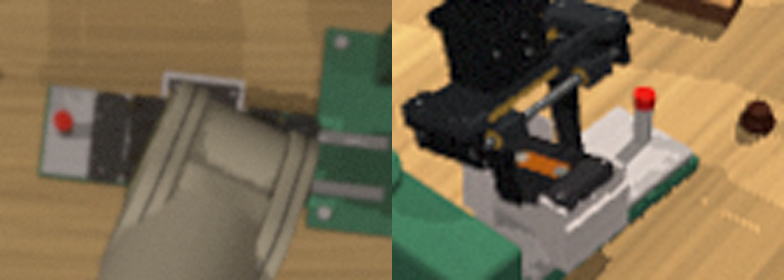

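In n3 the pile sits inside the nest, tilted, with its -x end low. x stalls at 0.6231, which means it is touching the -x wall. I back off slightly and lower the other end.

```bash
python3 -m jog '[[0.0015,0,0,0,0,0.5],[0,0,0,0,0,0]]'
python3 -m jog '[[0,0.0025,0,0,0,3],[0,0,0,0,0,0]]'
python3 -m jog '[[0,0.0025,0,0,0,3],[0,0,0,0,0,0]]'
python3 -c "from h import *; delta((.6238,-.0855,.055),84.6,-9.2)"
```

```text
time: 17.47
ee_pos: [0.6235, -0.0851, 0.0616]
eef_rot: [0.705, 0.059, 0.125, -0.695]
ft_force: [-0.3, 0.1, -2.2]
width: 0.0615
time: 17.63
ee_pos: [0.6236, -0.0849, 0.0589]
eef_rot: [0.706, 0.04, 0.106, -0.699]
ft_force: [-0.5, 0.4, 0.0]
width: 0.0615
time: 17.8
ee_pos: [0.6235, -0.0849, 0.0557]
eef_rot: [0.707, 0.021, 0.087, -0.701]
ft_force: [-1.6, -0.5, -0.3]
width: 0.0612
t 17.80 pos [623.5 -84.9  55.7] F [-1.6 -0.5 -0.3] w 0.0612 q7 1.89
 turn deg [ 0.07  0.05 -0.49]  shift mm now-axes [ 0.3  0.7 -0.6]  after-turn axes [ 0.3  0.7 -0.6]
```

```bash
python3 -m jog '[[0,0.0025,0,0,0,3],[0,0,0,0,0,0]]'
python3 -m jog '[[0,0.0025,0,0,0,3],[0,0,0,0,0,0]]'
python3 -c "from h import *; delta((.6233,-.0855,.0475),84.6,0)"
python3 -m jog '[[0,0.002,0,0,0,2],[0,0,0,0,0,0]]'
python3 -c "from h import *; delta((.6233,-.0855,.047),84.6,0)"
```

```text
time: 17.97
ee_pos: [0.6229, -0.0852, 0.0524]
eef_rot: [0.708, 0.002, 0.068, -0.703]
ft_force: [-0.0, 0.6, -1.5]
width: 0.0617
time: 18.13
ee_pos: [0.6225, -0.0856, 0.0493]
eef_rot: [0.708, -0.016, 0.051, -0.705]
ft_force: [0.2, 1.7, 1.0]
width: 0.0614
t 18.13 pos [622.5 -85.6  49.3] F [0.2 1.7 1. ] w 0.0614 q7 1.88
 turn deg [ 0.12 -0.03  2.8 ]  shift mm now-axes [0.7 1.8 0.2]  after-turn axes [0.8 1.8 0.2]
time: 18.3
ee_pos: [0.6225, -0.0863, 0.0475]
eef_rot: [0.707, -0.027, 0.04, -0.705]
ft_force: [1.3, 1.7, 3.5]
width: 0.0619
t 18.30 pos [622.5 -86.3  47.5] F [1.3 1.7 3.5] w 0.0619 q7 1.88
 turn deg [ 0.13 -0.08  1.07]  shift mm now-axes [0.7 0.5 0.9]  after-turn axes [0.7 0.5 0.9]
```

```bash
python3 -m jog '[[0.0005,0,0.0005,0,0,1.2],[0,0,0,0,0,0],[0,0.0005,0,0,0,0],[0,0,0,0,0,0]]'
python3 -c "from h import *; delta((.6233,-.0855,.047),84.6,0)"
python3 -m jog '[[0,0,0,0,0,0],[0,0,0,0,0,0],[0,0,0,0,0,0],[0,0,0,0,0,0],[0,0,0,0,0,0]]' 0.8
python3 -c "from h import *; delta((.6233,-.0855,.1),84.6,0)"
```

```text
time: 18.63
ee_pos: [0.6223, -0.0867, 0.0474]
eef_rot: [0.707, -0.032, 0.037, -0.705]
ft_force: [0.6, 0.8, 0.5]
width: 0.0618
t 18.63 pos [622.3 -86.7  47.4] F [0.6 0.8 0.5] w 0.0618 q7 1.88
 turn deg [ 0.11 -0.19  0.44]  shift mm now-axes [0.8 0.4 1.3]  after-turn axes [0.9 0.4 1.3]
time: 19.05
ee_pos: [0.6213, -0.0872, 0.0475]
eef_rot: [0.707, -0.031, 0.038, -0.705]
ft_force: [1.1, -0.2, 0.2]
width: 0.0773
t 19.05 pos [621.3 -87.2  47.5] F [ 1.1 -0.2  0.2] w 0.0773 q7 1.88
 turn deg [ 0.11 -0.23  0.61]  shift mm now-axes [  2.4 -52.5   1.8]  after-turn axes [  1.9 -52.5   1.9]
```

```bash
python3 -m jog '[[0,-0.015,0.001,0,0,0],[0,-0.03,0,0,0,0.6],[0,-0.03,0,0,0,0],[0,-0.03,0,0,0,0],[-0.03,-0.02,0,0,0,0],[-0.03,0,-0.01,0,0,0],[-0.03,0,-0.01,0,0,0],[-0.03,0,-0.01,0,0,0],[-0.03,0,-0.01,0,0,0],[-0.03,0,0,0,0,0],[0,0,0,0,0,0]]' 1
python3 - <<'E'
from h import *
delta((.4255,-.140,.1),84.6)
c=r.camera("top");d=r.camera("scene");P=cloud(c);im=c["image"].astype(int)
m=(abs(P[...,2]-.0145)<.004)&(abs(P[...,0]-.425)<.09)&(abs(P[...,1]+.14)<.09)&(P[...,0]<.48)
print("wheel top",m.sum(),P[m].mean(0),cv2.minEnclosingCircle(P[m][:,:2].astype(np.float32)*1000) if m.any() else 0)
D=cloud(d);m=(abs(D[...,2]-.0145)<.003)&(abs(D[...,0]-.425)<.06)&(abs(D[...,1]+.14)<.06)
print("wheel scene",m.sum(),D[m].mean(0),cv2.minEnclosingCircle(D[m][:,:2].astype(np.float32)*1000) if m.any() else 0)
for nm,Q in(("top",P),("scene",D)):
    m=(abs(Q[...,0]-.622)<.05)&(abs(Q[...,1]+.085)<.03)&(Q[...,2]<.066)&(Q[...,2]>.05); X=Q[m]
    if len(X): A=np.c_[X[:,:2]-X[:,:2].mean(0),np.ones(len(X))]; print(nm,"pile",len(X),"plane",np.round(np.linalg.lstsq(A,X[:,2],rcond=None)[0],4),rect(X))
a=cv2.resize(c["image"][100:250,240:390,::-1],None,fx=2.6,fy=2.6,interpolation=2);b=cv2.resize(d["image"][230:320,250:370,::-1],None,fx=3.25,fy=3.25,interpolation=2)
cv2.imwrite("pics/n4.png",np.hstack([a,cv2.copyMakeBorder(b,0,390-b.shape[0],0,0,0)]))
E
```

```text
time: 19.97
ee_pos: [0.4337, -0.1121, 0.1846]
eef_rot: [-0.706, 0.035, -0.037, 0.706]
ft_force: [1.1, -0.3, -0.7]
width: 0.0871
t 19.97 pos [ 433.7 -112.1  184.6] F [ 1.1 -0.3 -0.7] w 0.0871 q7 1.53
 turn deg [-0.05 -0.45  0.17]  shift mm now-axes [ -5.5  84.5 -28.6]  after-turn axes [ -5.5  84.6 -28.5]
wheel top 0 [nan nan nan] 0
wheel scene 82 [ 0.41754389 -0.14829927  0.01439853] ((423.5323791503906, -143.7775421142578), 27.800823211669922)
top pile 821 plane [-0.0044 -0.004   0.0611] [ 6.219e+02 -8.470e+01  1.000e+02  5.790e+01  4.000e-01]
scene pile 445 plane [-0.0047 -0.007   0.0606] [ 6.22e+02 -8.49e+01  9.96e+01  5.96e+01 -1.00e-01]<stdin>:5: RuntimeWarning: Mean of empty slice.
  ret = um.true_divide(
```

View pics/n4.png

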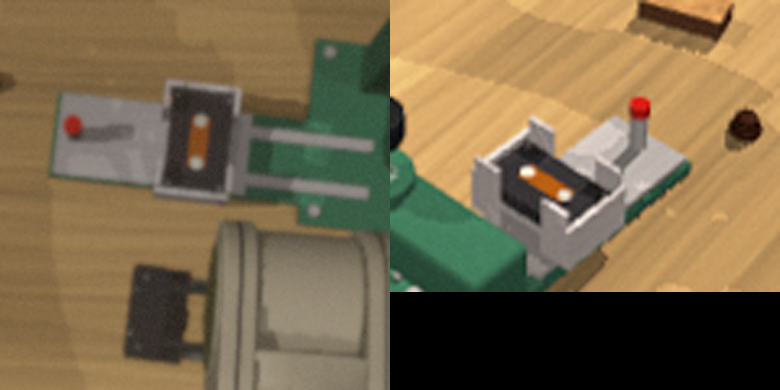

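The pile lies flat and square in the nest with its top at 61 mm, tilted less than 0.5°. The wheel is still at about (0.424,-0.141).

```bash
python3 -m jog '[[-0.0065,0.02,-0.029,0,-0.4,0.2],[0,0.03,0,0,0,0],[0,0.03,0,0,0,0],[0,0.02,0,0,0,0],[0,0.01,0,0,0,0],[0,0,0,0,0,0]]'
python3 -c "from h import *; delta((.4245,-.141,.003),84.6)"
```

```text
time: 20.57
ee_pos: [0.4359, -0.1438, 0.0745]
eef_rot: [0.711, -0.029, 0.035, -0.702]
ft_force: [-0.0, -0.4, 0.6]
width: 0.0869
t 20.57 pos [ 435.9 -143.8   74.5] F [-0.  -0.4  0.6] w 0.0869 q7 1.86
 turn deg [0.66 0.18 0.54]  shift mm now-axes [-12.3  71.4   2.6]  after-turn axes [-11.6  71.5   1.7]
```

```bash
python3 -m jog '[[-0.012,0,0.002,0.6,0.2,0.5],[0,0.012,0,0,0,0],[0,0.012,0,0,0,0],[0,0.012,0,0,0,0],[0,0.01,0,0,0,0],[0,0,0,0,0,0]]'
python3 -c "from h import *; delta((.4245,-.141,.003),84.6)"
```

```text
time: 21.07
ee_pos: [0.43, -0.1445, 0.0299]
eef_rot: [0.711, -0.033, 0.033, -0.701]
ft_force: [-0.1, -0.5, -0.1]
width: 0.0867
t 21.07 pos [ 430.  -144.5   29.9] F [-0.1 -0.5 -0.1] w 0.0867 q7 1.96
 turn deg [0.82 0.07 0.02]  shift mm now-axes [-5.8 26.8  3.3]  after-turn axes [-5.8 26.9  2.9]
```

```bash
python3 -m jog '[[-0.006,0,0.003,0.8,0,0],[0,0.008,0,0,0,0],[0,0.008,0,0,0,0],[0,0,0,0,0,0]]'
python3 -c "from h import *; delta((.4245,-.141,.003),84.6)"
```

```text
time: 21.4
ee_pos: [0.4266, -0.1414, 0.015]
eef_rot: [0.707, -0.032, 0.033, -0.706]
ft_force: [-1.3, 0.1, 0.3]
width: 0.0868
t 21.40 pos [ 426.6 -141.4   15. ] F [-1.3  0.1  0.3] w 0.0868 q7 2.00
 turn deg [0.07 0.13 0.15]  shift mm now-axes [-2.2 12.   0.2]  after-turn axes [-2.1 12.   0.2]
```

```bash
python3 -m jog '[[-0.002,0.006,0,0,0,0],[0,0,0,0,0,0],[0,0.004,0,0,0,0],[0,0,0,0,0,0]]'
python3 -m jog '[[0,0,0,0,0,0],[0,0,0,0,0,0],[0,0,0,0,0,0],[0,0,0,0,0,0],[0,0,0,0,0,0],[0,0,0,0,0,0],[0,0,0,0,0,0],[0,0,0,0,0,0]]' -1 35
python3 -c "from h import *; delta((.6225,-.085,.15),84.6)"
```

```text
time: 21.73
ee_pos: [0.4248, -0.1412, 0.0043]
eef_rot: [0.707, -0.031, 0.034, -0.706]
ft_force: [0.2, -0.1, 0.2]
width: 0.0869
time: 22.4
ee_pos: [0.4252, -0.1412, 0.0047]
eef_rot: [0.707, -0.031, 0.034, -0.706]
ft_force: [-0.2, 0.4, -1.0]
width: 0.0551
t 22.40 pos [ 425.2 -141.2    4.7] F [-0.2  0.4 -1. ] w 0.0551 q7 2.02
 turn deg [0.06 0.13 0.22]  shift mm now-axes [ 191.9 -144.7   73.9]  after-turn axes [ 191.2 -145.3   74.5]
```

```bash
python3 -m jog '[[0,-0.01,0,0,0,0],[0,-0.02,0,0,0,0],[0,-0.025,0,0,0,0],[0,-0.025,0,0,0,0],[0,-0.025,0,0,0,0],[0,-0.02,0,0,0,0],[0.02,-0.01,0.008,0,0,0],[0.025,0,0.01,0,0,0],[0.025,0,0.01,0,0,0],[0.025,0,0.01,0,0,0],[0.025,0,0.01,0,0,0],[0.025,0,0.01,0,0,0]]'
python3 -m jog '[[0.02,0,0.008,0,0,0],[0.015,0,0.005,0,0,0],[0.005,0,0,0,0,0],[0,0,0,0,0,0],[0,0,0,0,0,0]]'
python3 -c "from h import *; delta((.6225,-.085,.11),84.6)"
```

```text
time: 23.4
ee_pos: [0.5746, -0.0951, 0.1456]
eef_rot: [-0.699, 0.032, -0.036, 0.713]
ft_force: [0.1, 0.4, -0.2]
width: 0.0548
time: 23.82
ee_pos: [0.6198, -0.0823, 0.1414]
eef_rot: [-0.7, 0.032, -0.031, 0.713]
ft_force: [-0.3, -0.1, -3.1]
width: 0.0547
t 23.82 pos [619.8 -82.3 141.4] F [-0.3 -0.1 -3.1] w 0.0547 q7 1.90
 turn deg [-1.02  0.24 -0.12]  shift mm now-axes [ 3.  31.3 -3. ]  after-turn axes [ 2.9 31.4 -2.4]
```

```bash
python3 -m jog '[[0.003,0.01,-0.003,-1,0.2,-0.1],[0,0.012,0,0,0,0],[0,0.012,0,0,0,0],[0,0.01,0,0,0,0],[0,0,0,0,0,0]]'
python3 - <<'E'
from h import *
delta((.6225,-.085,.066),84.6)
z=r.read_state()["ee_pos"][2]+.0095
for nm in("top","scene"):
    c=r.camera(nm);P=cloud(c);m=(abs(P[...,2]-z)<.004)&(abs(P[...,0]-.622)<.045)&(abs(P[...,1]+.085)<.04)
    hsv=cv2.cvtColor(c["image"],cv2.COLOR_RGB2HSV)
    m&=c["image"].max(2)>75
    if m.sum()>5: print(nm,m.sum(),np.round(P[m].mean(0),4),rect(P[m]),cv2.minEnclosingCircle(P[m][:,:2].astype(np.float32)*1000))
    np.savez(nm+"_w.npz",**c)
d=c; cv2.imwrite("pics/w1.png",cv2.resize(d["image"][210:310,250:370,::-1],None,fx=5,fy=5,interpolation=2))
E
```

```text
time: 24.23
ee_pos: [0.6192, -0.0869, 0.0929]
eef_rot: [0.706, -0.035, 0.034, -0.706]
ft_force: [-0.5, 0.5, -2.6]
width: 0.0553
t 24.23 pos [619.2 -86.9  92.9] F [-0.5  0.5 -2.6] w 0.0553 q7 1.92
 turn deg [ 0.01 -0.14 -0.07]  shift mm now-axes [ 3.2 26.9  2.2]  after-turn axes [ 3.2 26.9  2.2]
scene 103 [ 0.6292 -0.0889  0.1026] [627.1 -84.6  63.3  36.1 -54.3] ((624.908935546875, -86.17353820800781), 32.32851028442383)
```

View pics/w1.png

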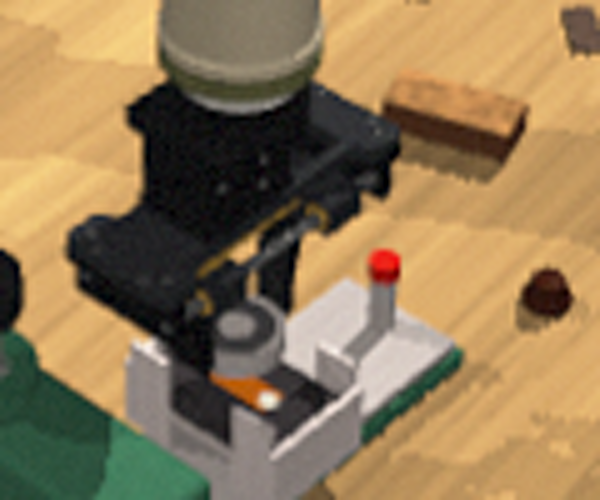

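Run:
```python
from h import *
u=np.array([np.cos(np.radians(-5.4)),np.sin(np.radians(-5.4))]);n=np.array([-u[1],u[0]]);c0=np.array([.622,-.0838])
s=r.read_state()["ee_pos"][:2]-c0; print("tcp a,b",s@u*1000,s@n*1000)
c=dict(np.load("scene_w.npz"));P=cloud(c);a=(P[...,:2]-c0)@u*1000;b=(P[...,:2]-c0)@n*1000;Z=P[...,2];B=c["image"].max(2)
m=(abs(Z-.1025)<.0025)&(abs(a)<50)&(abs(b)<15)&(B>60)
print("wheel top a pct",m.sum(),np.round(np.percentile(a[m],[1,5,50,95,99]),1))
m=(Z>.093)&(Z<.104)&(abs(a)<50)&(abs(b)<12)&(B>60); print("incl side",np.round(np.percentile(a[m],[90,95,99,100]),1))
m=(abs(Z-.061)<.004)&(abs(b)<25)&(abs(a)<58);print("pile a",np.round(np.percentile(a[m],[95,99]),1))
m=(abs(Z-.067)<.004)&(abs(b)<25)&(a>40)&(a<70);print("wall a",np.round(np.percentile(a[m],[1,5,95,99]),1))
```

```text
tcp a,b -1.5738804828293733 -3.5385196534981103
wheel top a pct 54 [-13.4  -9.8   4.8  26.   27.4]
incl side [26.  26.3 27.9 28.1]
pile a [47.7 55.9]
wall a [40.7 46.3 60.3 61.1]
```

```bash
python3 -m jog '[[0.0034,0.006,0.0012,0,-0.1,0],[0,0.006,0,0,0,0],[0,0.004,0,0,0,0],[0,0,0,0,0,0]]'
python3 -c "from h import *; delta((.6226,-.0860,.066),84.6)"
```

```text
time: 24.67
ee_pos: [0.625, -0.0864, 0.0788]
eef_rot: [0.706, -0.032, 0.035, -0.706]
ft_force: [-0.3, 0.1, -2.3]
width: 0.0552
t 24.67 pos [625.  -86.4  78.8] F [-0.3  0.1 -2.3] w 0.0552 q7 1.93
 turn deg [-0.   -0.03  0.19]  shift mm now-axes [-2.5 12.8  0.2]  after-turn axes [-2.5 12.8  0.2]
```

```bash
python3 -m jog '[[-0.0025,0.005,0,0,0,0.2],[0,0,0,0,0,0],[0,0.004,0,0,0,0],[0,0,0,0,0,0]]'
python3 -c "from h import *; delta((.6226,-.0860,.066),84.6)"
python3 -m jog '[[0,0.001,0,0,0,0],[0,0,0,0,0,0]]'
python3 -c "from h import *; delta((.6226,-.0860,.066),84.6)"
```

```text
time: 25.0
ee_pos: [0.6224, -0.0863, 0.069]
eef_rot: [-0.706, 0.034, -0.033, 0.706]
ft_force: [-0.9, -0.1, -2.2]
width: 0.0547
t 25.00 pos [622.4 -86.3  69. ] F [-0.9 -0.1 -2.2] w 0.0547 q7 1.93
 turn deg [-0.01 -0.04 -0.02]  shift mm now-axes [0.2 3.  0.3]  after-turn axes [0.2 3.  0.3]
time: 25.17
ee_pos: [0.6224, -0.0863, 0.0679]
eef_rot: [-0.706, 0.034, -0.033, 0.706]
ft_force: [-0.0, 0.4, -2.1]
width: 0.0547
t 25.17 pos [622.4 -86.3  67.9] F [-0.   0.4 -2.1] w 0.0547 q7 1.94
 turn deg [-0.   -0.04 -0.02]  shift mm now-axes [0.1 1.9 0.3]  after-turn axes [0.1 1.9 0.3]
```

Next steps down 1 mm at a time until the wheel's weight comes off.

```bash
python3 -m jog '[[0,0.001,0,0,0,0],[0,0,0,0,0,0]]'
python3 -m jog '[[0,0.001,0,0,0,0],[0,0,0,0,0,0]]'
python3 -m jog '[[0,0.0006,0,0,0,0],[0,0,0,0,0,0]]'
```

```text
time: 25.33
ee_pos: [0.6226, -0.0863, 0.067]
eef_rot: [-0.706, 0.033, -0.034, 0.706]
ft_force: [-0.4, 0.1, -2.6]
width: 0.0546
time: 25.5
ee_pos: [0.6227, -0.0863, 0.0661]
eef_rot: [-0.706, 0.033, -0.034, 0.706]
ft_force: [0.1, 0.3, -2.4]
width: 0.0549
time: 25.67
ee_pos: [0.6229, -0.0864, 0.0658]
eef_rot: [-0.706, 0.033, -0.034, 0.706]
ft_force: [0.1, -0.0, -2.6]
width: 0.0549
```

```bash
python3 -m jog '[[0,0.001,0,0,0,0],[0,0,0,0,0,0]]'
python3 -m jog '[[0,0.001,0,0,0,0],[0,0,0,0,0,0]]'
python3 -m jog '[[0,0.001,0,0,0,0],[0,0,0,0,0,0]]'
```

```text
time: 25.83
ee_pos: [0.6231, -0.0865, 0.066]
eef_rot: [-0.706, 0.033, -0.034, 0.707]
ft_force: [0.4, -0.2, -2.2]
width: 0.0547
time: 26.0
ee_pos: [0.6234, -0.0866, 0.0659]
eef_rot: [-0.706, 0.033, -0.034, 0.707]
ft_force: [-0.0, 0.2, -2.5]
width: 0.055
time: 26.17
ee_pos: [0.6236, -0.0866, 0.0659]
eef_rot: [-0.706, 0.033, -0.034, 0.707]
ft_force: [0.2, 0.0, -2.0]
width: 0.0552
```

```bash
python3 -m jog '[[0,0,0,0,0,0],[0,0,0,0,0,0],[0,0,0,0,0,0],[0,0,0,0,0,0],[0,0,0,0,0,0]]' 0.7
python3 -m jog '[[0,-0.01,0,0,0,0],[0,-0.015,0,0,0,0],[0,-0.025,0,0,0,0],[0,-0.03,0,0,0,0],[0,-0.03,0,0,0,0],[0,0,0.02,0,0,0],[0,0,0.03,0,0,0],[0,0,0.03,0,0,0],[0,0,0.02,0,0,0],[0,0,0,0,0,0],[0,0,0,0,0,0]]'
python3 - <<'E'
from h import *
delta((.634,.039,.12),-5.4)
d=r.camera("scene");c=r.camera("top")
for nm,k in(("top",c),("scene",d)):
    P=cloud(k);m=(abs(P[...,2]-.075)<.004)&(abs(P[...,0]-.622)<.035)&(abs(P[...,1]+.085)<.035)
    m&=k["image"].max(2)>60
    if m.sum()>5: print(nm,m.sum(),cv2.minEnclosingCircle(P[m][:,:2].astype(np.float32)*1000),np.median(P[m][:,2]))
a=cv2.resize(c["image"][90:210,240:390,::-1],None,fx=2.6,fy=2.6,interpolation=2);b=cv2.resize(d["image"][230:326,250:370,::-1],None,fx=3.25,fy=3.25,interpolation=2)
cv2.imwrite("pics/w2.png",np.hstack([a,b]))
E
```

```text
time: 26.58
ee_pos: [0.6242, -0.0868, 0.0656]
eef_rot: [-0.706, 0.032, -0.035, 0.707]
ft_force: [0.0, -0.6, 0.3]
width: 0.0728
time: 27.5
ee_pos: [0.6348, 0.0123, 0.1962]
eef_rot: [-0.706, 0.031, -0.041, 0.707]
ft_force: [-0.4, -0.8, 0.2]
width: 0.0743
t 27.50 pos [634.8  12.3 196.2] F [-0.4 -0.8  0.2] w 0.0743 q7 1.70
 turn deg [-0.69 89.54  0.53]  shift mm now-axes [-4.6 76.2 26.4]  after-turn axes [-26.5  76.2  -3.3]
top 257 ((613.04541015625, -91.65564727783203), 33.95082092285156) 0.07535353456776794
scene 215 ((620.0722045898438, -84.55723571777344), 46.669891357421875) 0.07502596141312734
```

View pics/w2.png

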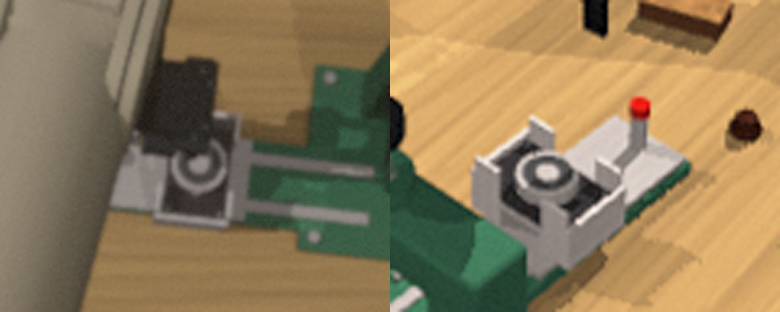

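The wheel lies flat on the middle of the pile (wheel top at 75 mm). Now the post, with jaws across the slide.

```bash
python3 -m jog '[[0,0,0.01,0,7,0],[0,0,0.01,0,7,0],[0,0,0,0,7,0],[0,0,0,0,7,0],[0,0,0,0,7,0],[0,0,0,0,7,0],[0,0,0,0,7,0],[0,0,0,0,7,0],[0,0,0,0,7,0],[0,0,0,0,7,0],[0,0,0,0,7,0],[0,0,0,0,7,0]]' 0.5
python3 -m jog '[[0,0,0,0,3,0],[0,0,0,0,0,0]]'
python3 -c "from h import *; delta((.6345,.0385,.10),-5.4)"
```

```text
time: 28.6
ee_pos: [0.636, 0.0116, 0.202]
eef_rot: [0.487, -0.505, 0.514, -0.494]
ft_force: [0.5, -0.0, -0.3]
width: 0.0655
time: 28.77
ee_pos: [0.6356, 0.0082, 0.2027]
eef_rot: [0.47, -0.52, 0.53, -0.477]
ft_force: [-0.6, 0.1, 1.1]
width: 0.0654
t 28.77 pos [635.6   8.2 202.7] F [-0.6  0.1  1.1] w 0.0654 q7 0.29
 turn deg [-0.95 -0.56  0.13]  shift mm now-axes [-30.3 102.6  -5.9]  after-turn axes [-30.1 102.7  -3.9]
```

```bash
python3 -m jog '[[-0.015,0,-0.002,-0.9,-0.5,0],[-0.015,0,-0.002,0,0,0],[0,0.015,0,0,0,0],[0,0.02,0,0,0,0],[0,0.02,0,0,0,0],[0,0.015,0,0,0,0],[0,0.01,0,0,0,0],[0,0,0,0,0,0]]'
python3 -c "from h import *; delta((.6345,.0385,.04),-5.4)"
```

```text
time: 29.43
ee_pos: [0.6343, 0.0422, 0.1179]
eef_rot: [0.479, -0.52, 0.52, -0.479]
ft_force: [-0.6, 0.0, 0.6]
width: 0.0651
t 29.43 pos [634.3  42.2 117.9] F [-0.6  0.   0.6] w 0.0651 q7 0.29
 turn deg [-0.01  0.71  0.08]  shift mm now-axes [ 3.6 77.9  0.5]  after-turn axes [ 3.7 77.9  0.6]
```

```bash
python3 -m jog '[[0.0036,0.015,0.0005,0,0.6,0],[0,0.015,0,0,0,0],[0,0.015,0,0,0,0],[0,0.012,0,0,0,0],[0,0.008,0,0,0,0],[0,0.004,0,0,0,0],[0,0,0,0,0,0]]'
python3 -c "from h import *; delta((.6345,.0385,.04),-5.4)"
```

```text
time: 30.02
ee_pos: [0.6347, 0.0387, 0.0425]
eef_rot: [0.477, -0.522, 0.523, -0.476]
ft_force: [0.5, 0.2, 0.5]
width: 0.0653
t 30.02 pos [634.7  38.7  42.5] F [0.5 0.2 0.5] w 0.0653 q7 0.33
 turn deg [-0.02  0.2   0.09]  shift mm now-axes [ 0.2  2.5 -0.1]  after-turn axes [ 0.2  2.5 -0.1]
```

```bash
python3 -m jog '[[0,0,0,0,0,0],[0,0,0,0,0,0],[0,0,0,0,0,0],[0,0,0,0,0,0],[0,0,0,0,0,0],[0,0,0,0,0,0],[0,0,0,0,0,0],[0,0,0,0,0,0]]' -1 25
python3 -m jog '[[0.005,0,0,0,0,0],[0.008,0,0,0,0,0],[0.01,0,0,0,0,0],[0.01,0,0,0,0,0]]'
python3 -c "from h import *; delta((.6158,-.1605,.0425),-5.4)"
```

```text
time: 30.68
ee_pos: [0.6363, 0.0386, 0.0452]
eef_rot: [0.476, -0.521, 0.523, -0.478]
ft_force: [-0.2, 0.4, 0.4]
width: 0.0196
time: 31.02
ee_pos: [0.6333, 0.0093, 0.0451]
eef_rot: [-0.477, 0.521, -0.52, 0.48]
ft_force: [0.3, 4.3, 0.1]
width: 0.0153
t 31.02 pos [633.3   9.3  45.1] F [0.3 4.3 0.1] w 0.0153 q7 0.39
 turn deg [-0.13  0.56 -0.26]  shift mm now-axes [170.7   1.9  -3.1]  after-turn axes [170.7   2.6  -1.4]
```

```bash
python3 -m jog '[[0.014,0,0,0,0.5,0],[0.014,0.001,0,0,0,0],[0.014,0,0,0,0,0],[0.014,0,0,0,0,0],[0.014,0,0,0,0,0],[0.014,0,0,0,0,0],[0.014,0,0,0,0,0],[0.014,0,0,0,0,0],[0.014,0,0,0,0,0],[0.01,0,0,0,0,0],[0.008,0,0,0,0,0],[0,0,0,0,0,0]]'
python3 -c "from h import *; delta((.617,-.1605,.0425),-5.4)"
```

```text
time: 32.02
ee_pos: [0.618, -0.1508, 0.0452]
eef_rot: [-0.472, 0.525, -0.523, 0.478]
ft_force: [2.9, 0.3, 0.1]
width: 0.0152
t 32.02 pos [ 618.  -150.8   45.2] F [2.9 0.3 0.1] w 0.0152 q7 0.62
 turn deg [-0.29 -0.2  -0.49]  shift mm now-axes [ 9.7  2.6 -0.1]  after-turn axes [ 9.7  2.7 -0.1]
```

```bash
python3 -m jog '[[0.005,0,0,0,0,0],[0.004,0,0,0,0,0],[0,0,0,0,0,0]]'
python3 -m jog '[[0.003,0,0,0,0,0],[0,0,0,0,0,0]]'
python3 -m jog '[[0.003,0,0,0,0,0],[0,0,0,0,0,0]]'
python3 -m jog '[[0.003,0,0,0,0,0],[0,0,0,0,0,0]]'
```

```text
time: 32.27
ee_pos: [0.6173, -0.1585, 0.0451]
eef_rot: [-0.471, 0.525, -0.522, 0.48]
ft_force: [0.1, 1.5, 1.8]
width: 0.0152
time: 32.43
ee_pos: [0.6173, -0.1583, 0.0451]
eef_rot: [-0.471, 0.526, -0.519, 0.481]
ft_force: [0.5, -2.2, 1.2]
width: 0.0154
time: 32.6
ee_pos: [0.6173, -0.1584, 0.0451]
eef_rot: [-0.471, 0.527, -0.517, 0.483]
ft_force: [0.4, -2.1, 1.2]
width: 0.0152
time: 32.77
ee_pos: [0.6172, -0.1584, 0.0451]
eef_rot: [-0.471, 0.527, -0.515, 0.484]
ft_force: [-0.5, -1.8, 0.4]
width: 0.0151
```

The carriage is at its inner stop (y stalls at -0.158). I release, rise, and go over the knob.

```bash
python3 -m jog '[[0,0,0,0,0,0],[0,0,0,0,0,0],[0,0,0,0,0,0],[0,0,0,0,0,0],[0,0,0,0,0,0],[0,-0.01,0,0,0,0],[0,-0.02,0,0,0,0],[0,-0.025,0,0,0,0],[0,-0.03,0,0,0,0],[0,-0.03,0,0,0,0],[0,-0.03,0,0,0,0],[0,-0.03,0,0,0,0]]' 0
python3 -m jog '[[0,-0.03,0,0,0,0],[0,-0.03,0,0,0,0],[0,-0.025,0,0,0,0],[0,-0.015,0,0,0,0],[0,-0.005,0,0,0,0],[0,0,0,0,0,0]]' -1
python3 -c "from h import *; delta((.6055,-.2825,.31),-5.4)"
```

```text
time: 33.77
ee_pos: [0.6116, -0.1659, 0.2232]
eef_rot: [-0.474, 0.531, -0.515, 0.478]
ft_force: [0.9, 0.5, -0.1]
width: 0.0436
time: 34.27
ee_pos: [0.6111, -0.1721, 0.3451]
eef_rot: [-0.472, 0.528, -0.52, 0.478]
ft_force: [-0.1, 0.2, -0.1]
width: 0.011
t 34.27 pos [ 611.1 -172.1  345.1] F [-0.1  0.2 -0.1] w 0.0110 q7 0.49
 turn deg [ 0.14 -0.23 -0.82]  shift mm now-axes [110.9  33.5   5.3]  after-turn axes [110.4  35.1   4.8]
```

```bash
python3 -m jog '[[0.02,0,0.001,0,-0.2,-0.8],[0.025,0,0.001,0,0,0],[0.025,0,0.001,0,0,0],[0.022,0,0.001,0,0,0],[0.01,0.01,0,0,0,0],[0,0.02,0,0,0,0],[0,0,0,0,0,0],[0,0,0,0,0,0]]'
python3 - <<'E'
from h import *
delta((.6055,-.2825,.272),-5.4)
d=r.camera("scene");c=r.camera("top")
a=cv2.resize(c["image"][80:230,290:450,::-1],None,fx=2.4,fy=2.4,interpolation=2);b=cv2.resize(d["image"][215:355,190:340,::-1],None,fx=2.571,fy=2.571,interpolation=2)
cv2.imwrite("pics/k1.png",np.hstack([a,b[:360]]))
E
```

```text
time: 34.93
ee_pos: [0.6036, -0.276, 0.3055]
eef_rot: [-0.478, 0.526, -0.52, 0.474]
ft_force: [0.4, -0.1, 0.8]
width: 0.0006
t 34.93 pos [ 603.6 -276.   305.5] F [ 0.4 -0.1  0.8] w 0.0006 q7 0.65
 turn deg [ 0.59  0.01 -0.13]  shift mm now-axes [ 6.4 33.4  2.8]  after-turn axes [ 6.3 33.5  2.5]
```

View pics/k1.png

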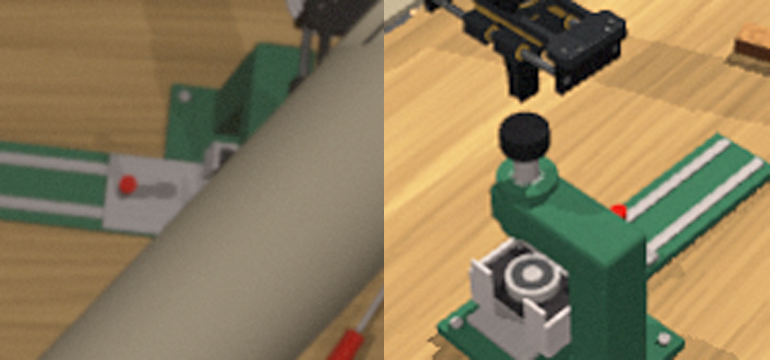

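Scene crop: the fingers are over the palm knob, with the nest and wheel under the head. I align and press.

```bash
python3 -m jog '[[0.006,0.01,0.0025,0.5,0,0],[0,0.01,0,0,0,0],[0,0,0,0,0,0]]'
python3 -c "from h import *; delta((.6055,-.2825,.272),-5.4)"
python3 -m jog '[[0,0.008,0,0,0,0],[0,0.008,0,0,0,0],[0,0.008,0,0,0,0],[0,0,0,0,0,0]]'
python3 -c "from h import *; delta((.6055,-.2825,.222),-5.4)"
```

```text
time: 35.28
ee_pos: [0.6076, -0.2803, 0.2855]
eef_rot: [0.476, -0.522, 0.522, -0.478]
ft_force: [-0.9, 0.4, 0.1]
width: 0.0007
t 35.28 pos [ 607.6 -280.3  285.5] F [-0.9  0.4  0.1] w 0.0007 q7 0.67
 turn deg [-0.11  0.29 -0.1 ]  shift mm now-axes [ 2.4 13.5 -1.9]  after-turn axes [ 2.4 13.5 -1.9]
time: 35.62
ee_pos: [0.608, -0.2801, 0.2596]
eef_rot: [0.476, -0.521, 0.522, -0.478]
ft_force: [0.1, -0.8, 2.1]
width: 0.0002
t 35.62 pos [ 608.  -280.1  259.6] F [ 0.1 -0.8  2.1] w 0.0002 q7 0.68
 turn deg [-0.17  0.33 -0.06]  shift mm now-axes [ 2.7 37.6 -2.4]  after-turn axes [ 2.6 37.6 -2.3]
```

```bash
python3 -m jog '[[0,0.007,0,0,0,0],[0,0.007,0,0,0,0],[0,0.007,0,0,0,0],[0,0.005,0,0,0,0],[0,0.003,0,0,0,0]]'
python3 -m jog '[[0,0.002,0,0,0,0],[0,0.002,0,0,0,0]]'
python3 -m jog '[[0,0.002,0,0,0,0],[0,0.002,0,0,0,0]]'
```

```text
time: 36.03
ee_pos: [0.6081, -0.2803, 0.2308]
eef_rot: [0.476, -0.521, 0.523, -0.479]
ft_force: [-1.3, 1.6, 5.4]
width: 0.0005
time: 36.2
ee_pos: [0.6082, -0.2802, 0.2267]
eef_rot: [0.476, -0.52, 0.523, -0.479]
ft_force: [-1.5, 0.8, 5.6]
width: 0.0
time: 36.37
ee_pos: [0.6082, -0.2802, 0.223]
eef_rot: [0.476, -0.52, 0.523, -0.479]
ft_force: [-1.4, 1.5, 6.4]
width: 0.0006
```

```bash
python3 -m jog '[[0,0.002,0,0,0,0],[0,0.001,0,0,0,0]]'
python3 -m jog '[[0,0.002,0,0,0,0],[0,0.002,0,0,0,0]]'
python3 -m jog '[[0,0.003,0,0,0,0],[0,0.003,0,0,0,0]]'
```

```text
time: 36.53
ee_pos: [0.6082, -0.2803, 0.2205]
eef_rot: [0.476, -0.52, 0.523, -0.479]
ft_force: [-3.5, 3.2, 12.4]
width: 0.0006
time: 36.7
ee_pos: [0.6082, -0.2803, 0.2204]
eef_rot: [0.475, -0.52, 0.523, -0.48]
ft_force: [-6.7, 6.6, 19.5]
width: 0.0002
time: 36.87
ee_pos: [0.6083, -0.2804, 0.2203]
eef_rot: [0.474, -0.519, 0.524, -0.481]
ft_force: [-9.8, 8.8, 27.6]
width: 0.0005
```

It stops firmly at z=0.2204. I hold at about the same force for 0.75 s, then release.

```bash
python3 -m jog '[[0,0.0025,0,0,0,0],[0,0.0025,0,0,0,0],[0,0.0025,0,0,0,0],[0,0.0025,0,0,0,0],[0,0.0025,0,0,0,0],[0,0.0025,0,0,0,0],[0,0.0025,0,0,0,0],[0,0.0025,0,0,0,0],[0,0.0025,0,0,0,0]]'
python3 -m jog '[[0,-0.004,0,0,0,0],[0,-0.008,0,0,0,0],[0,-0.01,0,0,0,0],[0,-0.01,0,0,0,0],[0,-0.012,0,0,0,0],[0,-0.015,0,0,0,0],[0,-0.02,0,0,0,0],[0,-0.02,0,0,0,0],[0,-0.01,0,0,0,0],[0,0,0,0,0,0]]'
python3 - <<'E'
from h import *
delta((.6155,-.1595,.34),-5.4)
for nm in("scene","top"):
    c=r.camera(nm);P=cloud(c);m=(abs(P[...,0]-.605)<.03)&(abs(P[...,1]+.282)<.03)&(P[...,2]>.21)&(P[...,2]<.28); print(nm,"knob z",np.percentile(P[m][:,2],[50,90]) if m.any() else 0)
E
```

```text
time: 37.62
ee_pos: [0.6082, -0.2803, 0.2204]
eef_rot: [0.469, -0.517, 0.525, -0.487]
ft_force: [-9.2, 5.6, 22.1]
width: 0.0005
time: 38.45
ee_pos: [0.6049, -0.2808, 0.3387]
eef_rot: [0.47, -0.516, 0.525, -0.487]
ft_force: [-0.2, -0.4, 0.1]
width: 0.0002
t 38.45 pos [ 604.9 -280.8  338.7] F [-0.2 -0.4  0.1] w 0.0002 q7 0.66
 turn deg [-1.47  0.49 -0.52]  shift mm now-axes [-1.218e+02 -2.000e-01  1.000e-01]  after-turn axes [-121.8   -1.3   -0.9]
scene knob z [0.2601976  0.27085877]
top knob z [0.21288068 0.27020121]
```

The knob is back up at 0.270. I return to the post.

```bash
python3 -m jog '[[-0.02,0,0,-1.4,0.5,-0.5],[-0.025,0,0,0,0,0],[-0.025,0,0,0,0,0],[-0.025,0,0,0,0,0],[-0.018,0,0,0,0,0],[0,0,0,0,0,0],[0,0,0,0,0,0]]' 0
python3 -c "from h import *; delta((.6172,-.1584,.13),-5.4)"
```

```text
time: 39.13
ee_pos: [0.6131, -0.1627, 0.3266]
eef_rot: [-0.477, 0.528, -0.52, 0.472]
ft_force: [-0.6, -0.2, 0.9]
width: 0.0382
t 39.13 pos [ 613.1 -162.7  326.6] F [-0.6 -0.2  0.9] w 0.0382 q7 0.47
 turn deg [ 0.82 -0.25 -0.17]  shift mm now-axes [ -4.1 196.5   6.4]  after-turn axes [ -4.7 196.6   3.7]
```

```bash
python3 -m jog '[[-0.0045,0,0.004,0.8,-0.2,0],[0,0.02,0,0,0,0],[0,0.025,0,0,0,0],[0,0.025,0,0,0,0],[0,0.025,0,0,0,0],[0,0.025,0,0,0,0],[0,0.025,0,0,0,0],[0,0.025,0,0,0,0],[0,0.015,0,0,0,0],[0,0,0,0,0,0]]' 0
python3 -c "from h import *; delta((.6172,-.1584,.045),-5.4)"
```

```text
time: 39.97
ee_pos: [0.6154, -0.1683, 0.13]
eef_rot: [0.471, -0.525, 0.528, -0.473]
ft_force: [-0.5, 0.7, 0.5]
width: 0.0433
t 39.97 pos [ 615.4 -168.3  130. ] F [-0.5  0.7  0.5] w 0.0433 q7 0.56
 turn deg [-0.27 -0.79  0.05]  shift mm now-axes [-10.1  85.    0.3]  after-turn axes [-10.   85.    0.8]
```

```bash
python3 -m jog '[[-0.01,0,0.0005,0,-0.7,0],[0,0,0,0,0,0],[0,0.012,0,0,0,0],[0,0.01,0,0,0,0],[0,0.01,0,0,0,0],[0,0,0,0,0,0]]' 0
python3 -c "from h import *; delta((.6172,-.1584,.045),-5.4)"
```

```text
time: 40.47
ee_pos: [0.6185, -0.16, 0.0984]
eef_rot: [0.473, -0.521, 0.527, -0.477]
ft_force: [1.1, -0.8, 0.0]
width: 0.0432
t 40.47 pos [ 618.5 -160.    98.4] F [ 1.1 -0.8  0. ] w 0.0432 q7 0.57
 turn deg [-0.55 -0.15  0.11]  shift mm now-axes [-1.5 53.4 -2. ]  after-turn axes [-1.4 53.4 -1.4]
```

```bash
python3 -m jog '[[-0.0015,0.01,-0.0015,-0.5,0,0],[0,0.012,0,0,0,0],[0,0.012,0,0,0,0],[0,0.01,0,0,0,0],[0,0.005,0,0,0,0],[0,0,0,0,0,0]]'
python3 -c "from h import *; delta((.6172,-.1584,.045),-5.4)"
```

```text
time: 40.97
ee_pos: [0.6167, -0.1584, 0.0432]
eef_rot: [0.476, -0.523, 0.524, -0.474]
ft_force: [-0.2, 0.3, -0.1]
width: 0.0434
t 40.97 pos [ 616.7 -158.4   43.2] F [-0.2  0.3 -0.1] w 0.0434 q7 0.60
 turn deg [ 0.06 -0.17  0.12]  shift mm now-axes [-0.1 -1.8  0.5]  after-turn axes [-0.1 -1.8  0.5]
```

```bash
python3 -m jog '[[0,0,0,0,0,0],[0,0,0,0,0,0],[0,0,0,0,0,0],[0,0,0,0,0,0],[0,0,0,0,0,0],[0,0,0,0,0,0]]' -1 25
python3 -m jog '[[-0.005,0,0,0,0,0],[-0.008,0,0,0,0,0],[-0.012,0,0,0,0,0],[-0.014,0,0,0,0,0],[-0.014,0,0,0,0,0],[-0.014,0,0,0,0,0],[-0.014,0,0,0,0,0],[-0.014,0,0,0,0,0],[-0.014,0,0,0,0,0],[-0.014,0,0,0,0,0],[-0.014,0,0,0,0,0],[0,0,0,0,0,0]]'
python3 -c "from h import *; delta((.636,.0406,.044),-5.4)"
```

```text
time: 41.47
ee_pos: [0.6172, -0.159, 0.0442]
eef_rot: [0.476, -0.523, 0.524, -0.474]
ft_force: [-0.0, -0.9, -4.3]
width: 0.0149
time: 42.47
ee_pos: [0.6306, -0.019, 0.0442]
eef_rot: [0.476, -0.522, 0.529, -0.47]
ft_force: [0.1, 2.5, 0.9]
width: 0.0153
t 42.47 pos [630.6 -19.   44.2] F [0.1 2.5 0.9] w 0.0153 q7 0.37
 turn deg [-0.11 -0.57  0.73]  shift mm now-axes [-59.9  -0.6  -0.8]  after-turn axes [-59.9   0.2  -0.2]
```

```bash
python3 -m jog '[[-0.01,0,0,0,-0.5,0.7],[-0.01,0,0,0,0,0],[-0.01,0,0,0,0,0],[-0.01,0,0,0,0,0],[-0.008,0,0,0,0,0],[-0.004,0,0,0,0,0],[0,0,0,0,0,0]]'
python3 -m jog '[[-0.004,0,0,0,0,0],[-0.003,0,0,0,0,0],[0,0,0,0,0,0]]'
python3 -m jog '[[-0.004,0,0,0,0,0],[-0.004,0,0,0,0,0]]'
python3 -m jog '[[-0.004,0,0,0,0,0],[-0.004,0,0,0,0,0]]'
```

```text
time: 43.05
ee_pos: [0.6362, 0.0403, 0.0441]
eef_rot: [0.476, -0.522, 0.524, -0.476]
ft_force: [0.7, -7.9, 0.5]
width: 0.0153
time: 43.3
ee_pos: [0.6362, 0.0399, 0.0442]
eef_rot: [0.477, -0.521, 0.528, -0.472]
ft_force: [-0.1, 2.0, 1.6]
width: 0.0155
time: 43.47
ee_pos: [0.6362, 0.0401, 0.0442]
eef_rot: [0.478, -0.52, 0.532, -0.468]
ft_force: [-0.4, -15.4, -1.8]
width: 0.015
time: 43.63
ee_pos: [0.6362, 0.0401, 0.0442]
eef_rot: [0.478, -0.519, 0.536, -0.464]
ft_force: [-1.3, -15.5, -0.2]
width: 0.0149
```

It is at the outer stop. I release, rise and check.

```bash
python3 -m jog '[[0,0,0,0,0,0.6],[0,0,0,0,0,0.5],[0,0,0,0,0,0],[0,0,0,0,0,0],[0,0,0,0,0,0],[0,0,0,0,0,0]]' 0
python3 -m jog '[[0,-0.01,0,0,0,0],[0,-0.02,0,0,0,0],[0,-0.03,0,0,0,0],[0,-0.03,0,0,0,0],[0,-0.03,0,0,0,0],[0,-0.03,0,0,0,0],[-0.03,0,0,0,0,0],[-0.04,0,0,0,0,0],[-0.04,0,0,0,0,0],[-0.04,0,0,0,0,0],[-0.03,0,0,0,0,0],[0,0,0,0,0,0]]'
python3 -m jog '[[-0.03,0,0,0,0,0],[-0.04,0,-0.01,0,0,0],[-0.04,0,-0.01,0,0,0],[-0.03,0,0,0,0,0],[0,0,0,0,0,0]]'
python3 - <<'E'
from h import *
s=r.read_state();print(s["time"],s["ee_pos"],s["joint_vel"].round(2))
u=np.array([np.cos(np.radians(-5.4)),np.sin(np.radians(-5.4))]);n=np.array([-u[1],u[0]]);c0=np.array([.622,-.0838])
C={k:r.camera(k) for k in("top","scene")}
for nm,c in C.items():
    P=cloud(c);a=(P[...,:2]-c0)@u*1000;b=(P[...,:2]-c0)@n*1000;Z=P[...,2]
    for l,lo,hi,A,B in(("wheel",.071,.079,32,31),("pile",.058,.0635,51,29),("walls",.06,.086,70,50),("cap",.066,.075,0,0)):
        m=(Z>lo)&(Z<hi)&((abs(a)<A)&(abs(b)<B) if A else (abs(a)<20)&(abs(b-125)<20))
        if m.sum()>4: print(nm,l,m.sum(),"z %.4f"%np.median(Z[m]),"a",np.percentile(a[m],[1,99]).round(1),"b",np.percentile(b[m],[1,99]).round(1))
a=cv2.resize(C["top"]["image"][90:210,240:390,::-1],None,fx=2.6,fy=2.6,interpolation=2);b=cv2.resize(C["scene"]["image"][230:326,250:370,::-1],None,fx=3.25,fy=3.25,interpolation=2)
cv2.imwrite("pics/f1.png",np.hstack([a,b])); cv2.imwrite("pics/f2.png",C["top"]["image"][...,::-1])
E
```

```text
time: 44.13
ee_pos: [0.6365, 0.0438, 0.0439]
eef_rot: [0.472, -0.524, 0.53, -0.47]
ft_force: [-0.4, 0.2, 1.3]
width: 0.0417
time: 45.13
ee_pos: [0.6564, 0.2309, 0.2103]
eef_rot: [0.469, -0.525, 0.531, -0.471]
ft_force: [-0.2, 0.6, -1.5]
width: 0.0434
time: 45.55
ee_pos: [0.6515, 0.379, 0.2135]
eef_rot: [0.469, -0.524, 0.532, -0.472]
ft_force: [-1.7, 0.6, -0.4]
width: 0.0436
45.55 [0.65154027 0.37903767 0.21352726] [-0.03 -0.03  0.03  0.05  0.04  0.    0.03]
top wheel 238 z 0.0752 a [-3.  31.7] b [-25.4  28.2]
top pile 388 z 0.0611 a [-50.6  47.7] b [-28.6  28.5]
top walls 987 z 0.0678 a [-57.   56.9] b [-33.9  38.4]
top cap 42 z 0.0716 a [-9.4  9.4] b [119.2 135.7]
scene wheel 125 z 0.0746 a [ 0.1 31.3] b [-27.8  27.8]
scene pile 178 z 0.0609 a [-49.5  50.1] b [-27.5  28.6]
scene walls 724 z 0.0710 a [-53.9  60.3] b [-38.9  37.2]
scene cap 28 z 0.0704 a [-6.5 12.1] b [113.3 134.7]
```

View pics/f1.png

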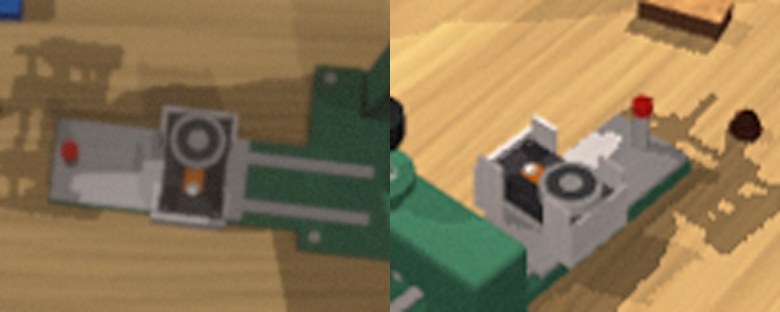

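View pics/f2.png

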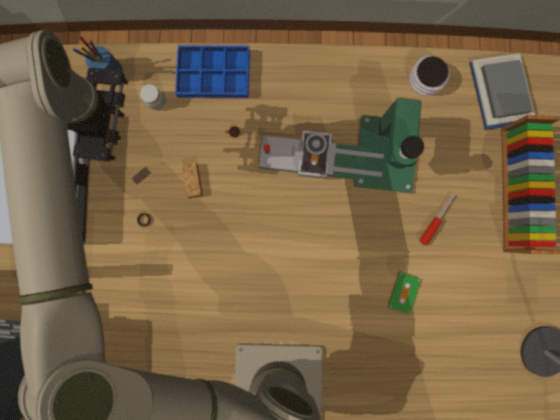

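Top and scene views show the pile square in the nest and the carriage out. However, the wheel is now about 23 mm toward +x: pixel (198,140) in f1's top half against the nest centre at about (194,165). It was centred in k1, before pressing, so it has been knocked since. I measure it and put it back; as I can't prove it was centred during the press, I'll repeat the press.

```bash
cat > wheel.py <<'E'
from h import *
u=np.array([np.cos(np.radians(-5.4)),np.sin(np.radians(-5.4))]);n=np.array([-u[1],u[0]]);c0=np.array([.622,-.0838])
def wheel():
  for nm in("top","scene"):
    c=r.camera(nm);P=cloud(c);a=(P[...,:2]-c0)@u*1000;b=(P[...,:2]-c0)@n*1000;Z=P[...,2]
    m=(abs(Z-.0752)<.0025)&(abs(a)<60)&(abs(b)<31)
    m=cv2.morphologyEx(m.astype(np.uint8),cv2.MORPH_OPEN,np.ones((2,2)))
    k,l,st,ce=cv2.connectedComponentsWithStats(m); 
    if k<2: print(nm,"no wheel"); continue
    m=l==1+st[1:,4].argmax()
    w=(abs(Z-.075)<.011)&(abs(a)<70)&(abs(b)<50)
    (x,y),R=cv2.minEnclosingCircle(np.c_[a[m],b[m]].astype(np.float32)); wa=np.percentile(a[w],[.5,99.5])
    print(nm,"wheel a,b %.1f %.1f R %.1f n %d mean %.1f %.1f"%(x,y,R,m.sum(),a[m].mean(),b[m].mean()),"nest outer a",wa.round(1),"-> rel centre %.1f"%(x-wa.mean()))
if __name__=="__main__":
  wheel(); s=r.read_state()["ee_pos"][:2]-c0; print("tcp a,b",(s@u*1000).round(1),(s@n*1000).round(1)); delta((.646,-.0885,.13),-5.4)
E
python3 wheel.py
```

```text
top wheel a,b 23.6 -1.5 R 28.6 n 195 mean 24.6 -0.0 nest outer a [-57.4  57.2] -> rel centre 23.6
scene wheel a,b 41.8 -6.6 R 15.6 n 36 mean 42.6 -8.9 nest outer a [-54.7  61.5] -> rel centre 38.4
tcp a,b -11.0 454.2
t 45.75 pos [653.8 369.5 214.5] F [ 0.3 -1.2  0.5] w 0.0435 q7 -0.31
 turn deg [-0.73 -1.79  0.34]  shift mm now-axes [454.8  87.8  48.5]  after-turn axes [456.7  84.5  35.4]
```

```bash
python3 -m jog '[[0.03,0,0,-0.7,-1.8,0.3],[0.038,0,0.004,0,0,0],[0.038,0,0.004,0,0,0],[0.038,0,0.004,0,0,0],[0.038,0,0.004,0,0,0],[0.038,0,0.004,0,0,0],[0.038,0,0.004,0,0,0],[0.038,0,0.004,0,0,0],[0.038,0,0.004,0,0,0],[0.038,0,0.002,0,0,0],[0.025,0,0,0,0,0],[0,0,0,0,0,0]]' 1
python3 -c "from h import *; delta((.6467,-.0882,.10),-5.4)"
```

```text
time: 46.75
ee_pos: [0.6383, -0.0672, 0.2179]
eef_rot: [-0.468, 0.53, -0.529, 0.47]
ft_force: [0.3, -1.5, -0.0]
width: 0.0867
t 46.75 pos [638.3 -67.2 217.9] F [ 0.3 -1.5 -0. ] w 0.0867 q7 0.34
 turn deg [-0.02 -1.5  -0.17]  shift mm now-axes [ 20.2 117.9  10.9]  after-turn axes [ 20.1 117.9  10.4]
```

```bash
python3 -m jog '[[0.01,0,0.0055,0,-1.5,0],[0.01,0,0.005,0,0,0],[0,0.015,0,0,0,0],[0,0.02,0,0,0,0],[0,0.02,0,0,0,0],[0,0.02,0,0,0,0],[0,0.015,0,0,0,0],[0,0,0,0,0,0]]'
python3 -c "from h import *; delta((.6467,-.0882,.0695),-5.4)"
```

```text
time: 47.42
ee_pos: [0.6389, -0.1058, 0.1291]
eef_rot: [-0.466, 0.53, -0.529, 0.471]
ft_force: [-1.2, 0.7, -0.5]
width: 0.0871
t 47.42 pos [ 638.9 -105.8  129.1] F [-1.2  0.7 -0.5] w 0.0871 q7 0.44
 turn deg [-0.24 -1.59 -0.41]  shift mm now-axes [-17.9  59.7   5.4]  after-turn axes [-18.2  59.6   6.1]
```

```bash
python3 -m jog '[[-0.014,0,0.005,-0.2,-1,-0.4],[0,0,0,0,0,0],[0,0,0,0,0,0],[0,0.008,0,0,0,0],[0,0.008,0,0,0,0],[0,0.008,0,0,0,0],[0,0,0,0,0,0],[0,0,0,0,0,0]]'
python3 -c "from h import *; delta((.6467,-.0882,.0695),-5.4)"
```

```text
time: 48.08
ee_pos: [0.6457, -0.0936, 0.1072]
eef_rot: [0.472, -0.525, 0.527, -0.474]
ft_force: [-0.6, -0.3, 0.8]
width: 0.0871
t 48.08 pos [645.7 -93.6 107.2] F [-0.6 -0.3  0.8] w 0.0871 q7 0.45
 turn deg [-0.2  -0.73 -0.04]  shift mm now-axes [-5.5 37.7  0.3]  after-turn axes [-5.5 37.7  0.5]
```

```bash
python3 -m jog '[[-0.005,0.005,0.0004,-0.2,-0.6,0],[0,0.008,0,0,0,0],[0,0.008,0,0,0,0],[0,0.006,0,0,0,0],[0,0,0,0,0,0]]'
python3 -c "from h import *; delta((.6467,-.0882,.0695),-5.4)"
python3 wheel.py | grep -a scene
```

```text
time: 48.5
ee_pos: [0.6466, -0.0881, 0.0771]
eef_rot: [-0.476, 0.524, -0.523, 0.476]
ft_force: [-0.4, -0.9, -0.2]
width: 0.087
t 48.50 pos [646.6 -88.1  77.1] F [-0.4 -0.9 -0.2] w 0.0870 q7 0.46
 turn deg [ 0.04 -0.06 -0.04]  shift mm now-axes [0.1 7.6 0.1]  after-turn axes [0.1 7.6 0.1]
scene wheel a,b 368.1 -416.7 R 556.6 n 103 mean 36.3 -15.2 nest outer a [-54.9  66.4] -> rel centre 362.3
```

```bash
python3 -m jog '[[0,0.004,0,0,0,0],[0,0,0,0,0,0],[0,0.003,0,0,0,0],[0,0,0,0,0,0]]'
python3 -m jog '[[0,0,0,0,0,0],[0,0,0,0,0,0],[0,0,0,0,0,0],[0,0,0,0,0,0],[0,0,0,0,0,0],[0,0,0,0,0,0],[0,0,0,0,0,0],[0,0,0,0,0,0]]' -1 40
python3 -c "from h import *; delta((.6230,-.086,.0695),-5.4)"
```

```text
time: 48.93
ee_pos: [0.6475, -0.0888, 0.0717]
eef_rot: [0.475, -0.523, 0.524, -0.476]
ft_force: [-0.5, -0.5, -0.3]
width: 0.0872
time: 49.6
ee_pos: [0.6478, -0.089, 0.0723]
eef_rot: [0.475, -0.523, 0.524, -0.476]
ft_force: [0.9, -0.6, -0.6]
width: 0.0532
t 49.60 pos [647.8 -89.   72.3] F [ 0.9 -0.6 -0.6] w 0.0532 q7 0.47
 turn deg [-0.17 -0.1  -0.02]  shift mm now-axes [ -0.6   2.7 -25. ]  after-turn axes [ -0.6   2.8 -25. ]
```

```bash
python3 -m jog '[[0,0,0,0,0,0],[0,0,0,0,0,0],[0,0,0,0,0,0],[0,0.002,0,0,0,0],[0,0,0,0,0,0],[0,0.001,0,0,0,0],[0,0,0,0,0,0]]' 0.6
python3 -c "from h import *; delta((.6230,-.086,.0695),-5.4)"
python3 -m jog '[[0,0,0,0,0,0],[0,0,0,0,0,0],[0,0,0,0,0,0],[0,0,0,0,0,0],[0,0,0,0,0,0],[0,0,0,0,0,0]]' -1 40
python3 -c "from h import *; delta((.6230,-.086,.0695),-5.4)"
```

```text
time: 50.18
ee_pos: [0.6478, -0.0889, 0.069]
eef_rot: [0.475, -0.523, 0.524, -0.476]
ft_force: [-0.3, 0.7, 0.5]
width: 0.0696
t 50.18 pos [647.8 -88.9  69. ] F [-0.3  0.7  0.5] w 0.0696 q7 0.47
 turn deg [-0.16 -0.1  -0.03]  shift mm now-axes [ -0.5  -0.6 -25. ]  after-turn axes [ -0.6  -0.5 -25. ]
time: 50.68
ee_pos: [0.6478, -0.089, 0.0689]
eef_rot: [0.475, -0.523, 0.524, -0.476]
ft_force: [0.3, -0.6, 0.1]
width: 0.0545
t 50.68 pos [647.8 -89.   68.9] F [ 0.3 -0.6  0.1] w 0.0545 q7 0.47
 turn deg [-0.16 -0.1  -0.02]  shift mm now-axes [ -0.6  -0.7 -25. ]  after-turn axes [ -0.6  -0.6 -25. ]
```

```bash
python3 -m jog '[[0,-0.004,0,0,0,0],[0,-0.004,0,0,0,0],[0,0,0,0,0,0],[0,0,0,0,0,0]]'
python3 -m jog '[[0,0,-0.008,0,0,0],[0,0,-0.008,0,0,0],[0,0,-0.007,0,0,0],[0,0,0,0,0,0],[0,0,0,0,0,0]]'
python3 -c "from h import *; delta((.6240,-.086,.0689),-5.4)"
```

```text
time: 51.02
ee_pos: [0.6472, -0.0887, 0.077]
eef_rot: [0.475, -0.523, 0.524, -0.476]
ft_force: [0.0, 0.7, -3.1]
width: 0.0549
time: 51.43
ee_pos: [0.6208, -0.0862, 0.0765]
eef_rot: [-0.475, 0.524, -0.523, 0.476]
ft_force: [1.4, 1.3, -2.1]
width: 0.0542
t 51.43 pos [620.8 -86.2  76.5] F [ 1.4  1.3 -2.1] w 0.0542 q7 0.47
 turn deg [ 0.   -0.12 -0.06]  shift mm now-axes [-0.5  7.6  3.2]  after-turn axes [-0.5  7.6  3.2]
```

```bash
python3 -m jog '[[0,0.003,0.0025,0,0,0],[0,0,0,0,0,0],[0,0.002,0,0,0,0],[0,0,0,0,0,0]]'
python3 -m jog '[[0,0.0015,0,0,0,0],[0,0,0,0,0,0]]'
python3 -m jog '[[0,0.001,0,0,0,0],[0,0,0,0,0,0]]'
python3 -c "from h import *; delta((.6240,-.086,.0689),-5.4)"
```

```text
time: 51.77
ee_pos: [0.6238, -0.086, 0.071]
eef_rot: [-0.475, 0.524, -0.523, 0.476]
ft_force: [0.1, 0.6, -3.2]
width: 0.0546
time: 51.93
ee_pos: [0.624, -0.0861, 0.0692]
eef_rot: [-0.475, 0.524, -0.523, 0.476]
ft_force: [-0.8, 0.5, -2.9]
width: 0.0543
time: 52.1
ee_pos: [0.6243, -0.0864, 0.069]
eef_rot: [-0.475, 0.524, -0.523, 0.476]
ft_force: [-0.5, -0.1, -2.9]
width: 0.0544
t 52.10 pos [624.3 -86.4  69. ] F [-0.5 -0.1 -2.9] w 0.0544 q7 0.48
 turn deg [-0.04 -0.09 -0.08]  shift mm now-axes [-0.3  0.1 -0.3]  after-turn axes [-0.3  0.1 -0.3]
```

```bash
python3 -m jog '[[0,0,0,0,0,0],[0,0,0,0,0,0],[0,0,0,0,0,0],[0,0,0,0,0,0],[0,-0.01,0,0,0,0],[0,-0.02,0,0,0,0],[0,-0.02,0,0,0,0],[0,-0.01,0,0,0,0],[-0.02,0,0,0,0,0],[-0.025,0,0,0,0,0],[-0.025,0,0,0,0,0],[-0.025,0,0,0,0,0]]' 0.8
python3 -m jog '[[-0.02,0,0,0,0,0],[0,0,0,0,0,0],[0,0,0,0,0,0],[0,0,0,0,0,0]]' 0
python3 wheel.py
python3 -c "from h import *; delta((.636,.0401,.044),-5.4)"
```

```text
time: 53.1
ee_pos: [0.634, 0.0019, 0.1379]
eef_rot: [0.471, -0.524, 0.528, -0.473]
ft_force: [0.4, -0.6, 0.5]
width: 0.078
time: 53.43
ee_pos: [0.6374, 0.0303, 0.1388]
eef_rot: [0.472, -0.523, 0.526, -0.477]
ft_force: [-0.7, -0.6, -0.6]
width: 0.0592
top wheel a,b -99.0 20.7 R 125.6 n 197 mean -0.8 -0.6 nest outer a [-57.2  57.1] -> rel centre -99.0
scene wheel a,b -1.0 17.4 R 47.9 n 127 mean 6.9 -2.3 nest outer a [-54.7  61. ] -> rel centre -4.2
tcp a,b 4.6 113.8
t 53.53 pos [637.3  29.1 138.9] F [-0.3  0.1  1.3] w 0.0516 q7 0.25
 turn deg [-0.43 -0.41 -0.05]  shift mm now-axes [116.1   8.9  20.5]  after-turn axes [116.2   8.9  19.8]
t 53.53 pos [637.3  29.1 138.9] F [-0.3  0.1  1.3] w 0.0516 q7 0.25
 turn deg [-0.43 -0.41 -0.05]  shift mm now-axes [-10.8  94.8  -3.1]  after-turn axes [-10.9  94.9  -2.3]
```

The wheel is centred again (top cloud mean about (-0.8,-0.6) mm off the nest centre). I repeat the push-in, press and pull-out.

```bash
python3 -m jog '[[-0.0105,0,-0.002,-0.4,-0.4,0],[0,0.012,0,0,0,0],[0,0.015,0,0,0,0],[0,0.015,0,0,0,0],[0,0.01,0,0,0,0],[0,0,0,0,0,0],[0,0,0,0,0,0]]'
python3 -c "from h import *; delta((.636,.0401,.044),-5.4)"
```

```text
time: 54.12
ee_pos: [0.635, 0.0368, 0.0806]
eef_rot: [-0.475, 0.525, -0.524, 0.474]
ft_force: [0.7, -0.4, -0.4]
width: 0.0432
t 54.12 pos [635.   36.8  80.6] F [ 0.7 -0.4 -0.4] w 0.0432 q7 0.27
 turn deg [ 0.11 -0.31  0.  ]  shift mm now-axes [-3.4 36.6  0.8]  after-turn axes [-3.4 36.6  0.7]
```

```bash
python3 -m jog '[[-0.003,0.01,0.0007,0,-0.3,0],[0,0.01,0,0,0,0],[0,0.01,0,0,0,0],[0,0.004,0,0,0,0],[0,0,0,0,0,0]]'
python3 -m jog '[[0,0,0,0,0,0],[0,0,0,0,0,0],[0,0,0,0,0,0],[0,0,0,0,0,0],[0,0,0,0,0,0],[0,0,0,0,0,0]]' -1 25
python3 -m jog '[[0.005,0,0,0,0,0],[0.008,0,0,0,0,0],[0.012,0,0,0,0,0],[0.014,0,0,0,0,0],[0.014,0,0,0,0,0],[0.014,0,0,0,0,0],[0.014,0,0,0,0,0],[0.014,0,0,0,0,0],[0.014,0,0,0,0,0],[0.014,0,0,0,0,0],[0.012,0,0,0,0,0],[0,0,0,0,0,0]]'
python3 -c "from h import *; delta((.6172,-.1584,.045),-5.4)"
```

```text
time: 54.53
ee_pos: [0.6363, 0.0398, 0.0435]
eef_rot: [-0.476, 0.523, -0.523, 0.476]
ft_force: [0.1, -0.7, 0.6]
width: 0.0438
time: 55.03
ee_pos: [0.6362, 0.0396, 0.0443]
eef_rot: [-0.476, 0.523, -0.523, 0.476]
ft_force: [-5.1, 0.2, -2.3]
width: 0.0151
time: 56.03
ee_pos: [0.623, -0.0974, 0.0443]
eef_rot: [-0.475, 0.525, -0.518, 0.481]
ft_force: [1.7, -3.1, -5.1]
width: 0.0154
t 56.03 pos [623.  -97.4  44.3] F [ 1.7 -3.1 -5.1] w 0.0154 q7 0.52
 turn deg [ 0.12  0.38 -0.77]  shift mm now-axes [61.3 -1.5 -0.5]  after-turn axes [61.3 -0.7 -0.1]
```

```bash
python3 -m jog '[[0.01,0,0,0,0.3,-0.7],[0.01,0,0,0,0,0],[0.01,0,0,0,0,0],[0.01,0,0,0,0,0],[0.008,0,0,0,0,0],[0.006,0,0,0,0,0],[0.004,0,0,0,0,0],[0,0,0,0,0,0]]'
python3 -m jog '[[0.004,0,0,0,0,0],[0.004,0,0,0,0,0],[0.003,0,0,0,0,0]]'
python3 -m jog '[[0.004,0,0,0,0,0],[0.004,0,0,0,0,0]]'
python3 -m jog '[[0,0,0,0,0,-0.5],[0,0,0,0,0,0],[0,0,0,0,0,0],[0,0,0,0,0,0],[0,0,0,0,0,0],[0,-0.01,0,0,0,0],[0,-0.02,0,0,0,0],[0,-0.025,0,0,0,0],[0,-0.03,0,0,0,0],[0,-0.03,0,0,0,0],[0,-0.03,0,0,0,0],[0,-0.03,0,0,0,0]]' 0
python3 -m jog '[[0,-0.03,0,0,0,0],[0,-0.03,0,0,0,0],[0,-0.025,0,0,0,0],[0,-0.015,0,0,0,0],[0,-0.005,0,0,0,0],[0,0,0,0,0,0]]' -1
python3 -c "from h import *; delta((.6055,-.2825,.31),-5.4)"
```

```text
time: 56.7
ee_pos: [0.6172, -0.1584, 0.0443]
eef_rot: [-0.476, 0.524, -0.521, 0.477]
ft_force: [0.0, 2.6, 0.9]
width: 0.0155
time: 56.95
ee_pos: [0.6171, -0.1594, 0.0442]
eef_rot: [-0.475, 0.527, -0.514, 0.482]
ft_force: [-3.9, 9.4, 6.6]
width: 0.0151
time: 57.12
ee_pos: [0.6171, -0.1593, 0.0441]
eef_rot: [-0.475, 0.529, -0.509, 0.485]
ft_force: [-5.0, 14.1, 9.4]
width: 0.0154
time: 58.12
ee_pos: [0.6149, -0.1652, 0.2234]
eef_rot: [-0.479, 0.53, -0.511, 0.478]
ft_force: [0.8, -0.1, -0.8]
width: 0.0434
time: 58.62
ee_pos: [0.6153, -0.1722, 0.3455]
eef_rot: [-0.476, 0.527, -0.517, 0.478]
ft_force: [-0.0, -0.6, -0.8]
width: 0.0115
t 58.62 pos [ 615.3 -172.2  345.5] F [-0.  -0.6 -0.8] w 0.0115 q7 0.49
 turn deg [ 0.53  0.31 -0.66]  shift mm now-axes [111.1  34.2   0.4]  after-turn axes [110.7  35.5   0.6]
```

Inner stop reached again. Before pressing, I check the wheel in the scene camera while moving over the knob.

```bash
python3 -m jog '[[0.02,0,0,0.5,0.3,-0.6],[0.025,0,0,0,0,0],[0.025,0,0,0,0,0],[0.022,0,0,0,0,0],[0.01,0.01,0,0,0,0],[0,0.02,0,0,0,0],[0,0,0,0,0,0],[0,0,0,0,0,0]]'
cat > wp.py <<'E'
from h import *
u=np.array([np.cos(np.radians(-5.4)),np.sin(np.radians(-5.4))]);n=np.array([-u[1],u[0]]);c0=np.array([.622,-.0838])-.2*n
c=r.camera("scene");np.savez("wp_%d.npz"%int(r.read_state()["time"]),**c);P=cloud(c);a=(P[...,:2]-c0)@u*1000;b=(P[...,:2]-c0)@n*1000;Z=P[...,2]
m=(abs(Z-.075)<.0025)&(abs(a-3)<50)&(abs(b+3)<31);print("wheel pts",m.sum(),a[m].mean().round(1),b[m].mean().round(1),np.percentile(a[m],[2,98]).round(1),np.percentile(b[m],[2,98]).round(1))
E
python3 wp.py; python3 -c "from h import *; delta((.6065,-.2820,.272),-5.4)"
```

```text
time: 59.28
ee_pos: [0.6038, -0.2764, 0.3061]
eef_rot: [-0.477, 0.526, -0.521, 0.475]
ft_force: [0.2, 0.7, 0.6]
width: 0.0002
wheel pts 186 2.3 -3.2 [-25.8  28.3] [-31.   24.7]
t 59.33 pos [ 604.  -275.8  305.7] F [ 0.5 -0.1  0.1] w 0.0003 q7 0.64
 turn deg [ 0.45  0.01 -0.17]  shift mm now-axes [ 6.  33.7  3.3]  after-turn axes [ 5.9 33.7  3.1]
```

The wheel is centred under the punch. I press.

```bash
python3 -m jog '[[0.006,0.01,0.001,0.4,0,0],[0,0.01,0,0,0,0],[0,0,0,0,0,0]]'
python3 -m jog '[[0,0.008,0,0,0,0],[0,0.008,0,0,0,0],[0,0.008,0,0,0,0],[0,0.007,0,0,0,0],[0,0.007,0,0,0,0],[0,0.006,0,0,0,0],[0,0.005,0,0,0,0],[0,0.003,0,0,0,0]]'
python3 -m jog '[[0,0.002,0,0,0,0],[0,0.002,0,0,0,0]]'
python3 -m jog '[[0,0.002,0,0,0,0],[0,0.002,0,0,0,0]]'
python3 -m jog '[[0,0.002,0,0,0,0],[0,0.002,0,0,0,0]]'
```

```text
time: 59.58
ee_pos: [0.6057, -0.2803, 0.2846]
eef_rot: [-0.476, 0.523, -0.522, 0.478]
ft_force: [-0.6, 1.0, -0.4]
width: 0.0007
time: 60.25
ee_pos: [0.6063, -0.2801, 0.2298]
eef_rot: [0.476, -0.521, 0.522, -0.478]
ft_force: [-1.5, 0.3, 5.4]
width: 0.0004
time: 60.42
ee_pos: [0.6063, -0.2801, 0.2254]
eef_rot: [0.476, -0.521, 0.522, -0.478]
ft_force: [-2.4, 1.4, 5.4]
width: 0.0003
time: 60.58
ee_pos: [0.6063, -0.2801, 0.2214]
eef_rot: [0.476, -0.521, 0.522, -0.478]
ft_force: [-2.1, 0.7, 5.0]
width: 0.0004
time: 60.75
ee_pos: [0.6064, -0.2802, 0.2203]
eef_rot: [0.475, -0.521, 0.523, -0.479]
ft_force: [-8.9, 7.9, 27.4]
width: 0.0001
```

```bash
python3 -m jog '[[0,0.0025,0,0,0,0],[0,0.0025,0,0,0,0],[0,0.0025,0,0,0,0],[0,0.0025,0,0,0,0],[0,0.0025,0,0,0,0],[0,0.0025,0,0,0,0],[0,0.0025,0,0,0,0],[0,0.0025,0,0,0,0],[0,0.0025,0,0,0,0]]'
python3 wp.py
python3 -m jog '[[0,-0.004,0,0,0,0],[0,-0.008,0,0,0,0],[0,-0.01,0,0,0,0],[0,-0.01,0,0,0,0],[0,-0.012,0,0,0,0],[0,-0.015,0,0,0,0],[0,-0.02,0,0,0,0],[0,-0.02,0,0,0,0],[0,-0.01,0,0,0,0],[0,0,0,0,0,0]]'
python3 wp.py
python3 -m jog '[[-0.02,0,0,-1.4,0.5,-0.5],[-0.025,0,0,0,0,0],[-0.025,0,0,0,0,0],[-0.025,0,0,0,0,0],[-0.018,0,0,0,0,0],[0,0,0,0,0,0],[0,0,0,0,0,0]]' 0
python3 -c "from h import *; delta((.6172,-.1584,.13),-5.4)"
```

```text
time: 61.5
ee_pos: [0.6063, -0.2802, 0.2204]
eef_rot: [0.471, -0.518, 0.524, -0.485]
ft_force: [-8.4, 6.5, 22.2]
width: 0.0006
wheel pts 147 6.7 -5.3 [-24.5  34.4] [-31.6  24.3]
time: 62.38
ee_pos: [0.6039, -0.2803, 0.3381]
eef_rot: [0.471, -0.518, 0.524, -0.485]
ft_force: [0.3, -1.3, -0.4]
width: 0.0004
wheel pts 184 3.0 -2.1 [-24.5  28.4] [-27.7  24.2]
time: 63.02
ee_pos: [0.6127, -0.1633, 0.3287]
eef_rot: [-0.478, 0.529, -0.52, 0.471]
ft_force: [-0.7, -0.3, 0.8]
width: 0.0384
t 63.02 pos [ 612.7 -163.3  328.7] F [-0.7 -0.3  0.8] w 0.0384 q7 0.46
 turn deg [ 0.95 -0.35 -0.1 ]  shift mm now-axes [ -5.  198.6   7.3]  after-turn axes [ -5.3 198.7   4. ]
```

The wheel stayed centred through the press. Back to the post.

```bash
python3 -m jog '[[-0.0055,0,0.0045,0.9,-0.3,0],[0,0.02,0,0,0,0],[0,0.025,0,0,0,0],[0,0.025,0,0,0,0],[0,0.025,0,0,0,0],[0,0.025,0,0,0,0],[0,0.025,0,0,0,0],[0,0.025,0,0,0,0],[0,0.015,0,0,0,0],[0,0,0,0,0,0]]' 0
python3 -m jog '[[-0.01,0,0.0005,0,-0.7,0],[0,0,0,0,0,0],[0,0.012,0,0,0,0],[0,0.01,0,0,0,0],[0,0.01,0,0,0,0],[0,0,0,0,0,0]]'
python3 -c "from h import *; delta((.6172,-.1590,.044),-5.4)"
```

```text
time: 63.85
ee_pos: [0.6164, -0.1676, 0.1326]
eef_rot: [0.472, -0.524, 0.528, -0.474]
ft_force: [-0.9, 0.2, -0.2]
width: 0.0437
time: 64.35
ee_pos: [0.6196, -0.1592, 0.1011]
eef_rot: [0.474, -0.52, 0.527, -0.478]
ft_force: [-0.1, 0.1, -0.8]
width: 0.0437
t 64.35 pos [ 619.6 -159.2  101.1] F [-0.1  0.1 -0.8] w 0.0437 q7 0.56
 turn deg [-0.65 -0.06  0.17]  shift mm now-axes [-0.1 57.  -3.1]  after-turn axes [ 0.1 57.1 -2.4]
```

```bash
python3 -m jog '[[0,0.01,-0.0025,-0.6,0,0.2],[0,0.012,0,0,0,0],[0,0.012,0,0,0,0],[0,0.012,0,0,0,0],[0,0.006,0,0,0,0],[0,0,0,0,0,0]]'
python3 -m jog '[[0,0,0,0,0,0],[0,0,0,0,0,0],[0,0,0,0,0,0],[0,0,0,0,0,0],[0,0,0,0,0,0],[0,0,0,0,0,0]]' -1 25
python3 -m jog '[[-0.005,0,0,0,0,0],[-0.008,0,0,0,0,0],[-0.012,0,0,0,0,0],[-0.014,0,0,0,0,0],[-0.014,0,0,0,0,0],[-0.014,0,0,0,0,0],[-0.014,0,0,0,0,0],[-0.014,0,0,0,0,0],[-0.014,0,0,0,0,0],[-0.014,0,0,0,0,0],[-0.014,0,0,0,0,0],[0,0,0,0,0,0]]'
python3 -c "from h import *; delta((.636,.0401,.044),-5.4)"
```

```text
time: 64.85
ee_pos: [0.6165, -0.1593, 0.0426]
eef_rot: [-0.476, 0.524, -0.523, 0.475]
ft_force: [0.4, 0.4, -0.2]
width: 0.0435
time: 65.35
ee_pos: [0.6171, -0.1597, 0.0434]
eef_rot: [-0.475, 0.523, -0.523, 0.475]
ft_force: [1.6, -1.5, -4.8]
width: 0.0158
time: 66.35
ee_pos: [0.6304, -0.0206, 0.0434]
eef_rot: [0.476, -0.522, 0.528, -0.471]
ft_force: [-0.1, 2.4, 1.0]
width: 0.0153
t 66.35 pos [630.4 -20.6  43.4] F [-0.1  2.4  1. ] w 0.0153 q7 0.37
 turn deg [-0.12 -0.51  0.61]  shift mm now-axes [-60.9  -1.3  -0.7]  after-turn axes [-61.   -0.6  -0.1]
```

```bash
python3 -m jog '[[-0.01,0,0,0,-0.5,0.6],[-0.01,0,0,0,0,0],[-0.01,0,0,0,0,0],[-0.01,0,0,0,0,0],[-0.008,0,0,0,0,0],[-0.005,0,0,0,0,0],[-0.003,0,0,0,0,0],[0,0,0,0,0,0]]'
python3 -m jog '[[-0.004,0,0,0,0,0],[-0.004,0,0,0,0,0]]'
python3 -m jog '[[0,0,0,0,0,0.4],[0,0,0,0,0,0],[0,0,0,0,0,0],[0,0,0,0,0,0],[0,0,0,0,0,0],[0,0,0,0,0,0]]' 0
python3 -m jog '[[0,-0.01,0,0,0,0],[0,-0.02,0,0,0,0],[0,-0.03,0,0,0,0],[0,-0.03,0,0,0,0],[0,-0.03,0,0,0,0],[0,-0.03,0,0,0,0],[-0.03,0,0,0,0,0],[-0.04,0,0,0,0,0],[-0.04,0,0,0,0,0],[-0.04,0,0,0,0,0],[-0.03,0,0,0,0,0],[0,0,0,0,0,0]]'
python3 -m jog '[[-0.02,0,0,0,0,0],[-0.02,0,0,0,0,0],[0,0,0,0,0,0],[0,0,0,0,0,0],[0,0,0,0,0,0],[0,0,0,0,0,0]]'
python3 wheel.py
python3 - <<'E'
from h import *
C={k:r.camera(k) for k in("top","scene")}
a=cv2.resize(C["top"]["image"][90:210,240:390,::-1],None,fx=2.6,fy=2.6,interpolation=2);b=cv2.resize(C["scene"]["image"][230:326,250:370,::-1],None,fx=3.25,fy=3.25,interpolation=2)
cv2.imwrite("pics/f3.png",np.hstack([a,b]))
E
```

```text
time: 67.02
ee_pos: [0.6361, 0.0394, 0.0434]
eef_rot: [0.477, -0.521, 0.525, -0.475]
ft_force: [-0.0, 0.3, -0.3]
width: 0.0149
time: 67.18
ee_pos: [0.6361, 0.0395, 0.0434]
eef_rot: [0.477, -0.52, 0.53, -0.471]
ft_force: [-0.2, -15.4, -1.5]
width: 0.0151
time: 67.68
ee_pos: [0.6365, 0.0433, 0.0432]
eef_rot: [0.475, -0.522, 0.527, -0.474]
ft_force: [-0.9, 0.7, 0.3]
width: 0.0416
time: 68.68
ee_pos: [0.6546, 0.2295, 0.2104]
eef_rot: [0.471, -0.524, 0.528, -0.475]
ft_force: [0.4, 1.4, -0.5]
width: 0.0435
time: 69.18
ee_pos: [0.6582, 0.2724, 0.2139]
eef_rot: [0.472, -0.522, 0.528, -0.476]
ft_force: [0.6, -0.6, 1.2]
width: 0.0436
top wheel a,b -2.5 -0.9 R 27.6 n 220 mean -2.1 -0.2 nest outer a [-57.2  57.4] -> rel centre -2.6
scene wheel a,b 9.6 -2.3 R 22.4 n 67 mean 13.9 -4.4 nest outer a [-54.3  60. ] -> rel centre 6.7
tcp a,b 2.6 357.8
t 69.28 pos [658.3 272.2 213.9] F [ 0.1 -0.7 -0.7] w 0.0437 q7 -0.15
 turn deg [-0.59 -0.46  0.07]  shift mm now-axes [359.9  84.6  23.7]  after-turn axes [360.2  83.9  21.7]
```

View pics/f3.png

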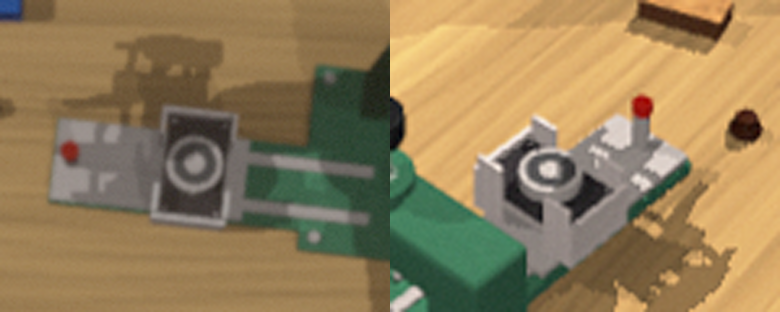

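The wheel is in the middle of the square pile, at (194,163) in f3, and the carriage is fully out. I hand in.

```bash
python3 -c "from bench import r; print(r.close_job())"
```

```text
the job is handed in; nothing more can be done
None
```

The job is done and handed in at about 69 s of the 210 s allowed. No verdict was reported.

**What I did:**
- I stacked the only loose smoke half on the block half and carried the pair to the nest.
- I lowered the pair in tilted 15°, with the −x end down first along the end wall and then the other end. It lies flat, with its top at 61 mm.
- I laid the wheel on the pile, slid the carriage in to its stop and pressed the knob until it stopped firmly. I held it there for about 0.8 s at about 25 N, let it rise, and pulled the carriage out.

**What went wrong:** after the first cycle the wheel was about 23 mm off-centre toward +x. It had been centred just before that press, so I think it was the announced knock. I could not rule out that it moved during the press, so I re-centred the wheel and repeated push-in, press and pull-out. The wheel was centred before and after the second press.

**Last checks:**
- **Wheel:** it lies flat within about 2.5 mm of the nest centre in the top camera. The scene camera gave 6.7 mm, but from only a partly visible wheel, so I trust the top view.
- **Pile:** it looks square in the nest in the last picture.
- **Carriage:** it stood at the outer stop, and pulling further only raised the force to about 15 N.
- **Other objects:** the tire, bakelite knob, window insert and screwdriver looked unmoved in the full top view taken before the second press. I did not re-measure them after it.

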